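# Lay a microscope lens barrel in a V-cradle and hold it seated

### The job

Pick up the lens barrel that stands upright on the lab bench and lay it on its side in the steel V-cradle, along the groove and centred over its length (either end first), so that it rests on both sloping faces. Then press it straight down into the groove with about 10 newtons and finish while still holding it pressed: do not let go at the end, and never ram it, it holds glass. Leave the pipette-tip box, the brown bottle and the slide box where they stand.

Things in the scene. Friction and masses are not known exactly. Their poses are not given: they have to be found in the camera images.
- barrel: lens barrel: a straight round closed tube, 34 mm in diameter all along, 110 mm long, satin aluminium with black and dark grey bands, a round glass lens in one end; 0.1 to 0.21 kg, balanced at mid-length. Starts upright on the bench. Origin: centre of the end it stands on; z axis along the tube to the lens end, 110 mm away.
- cradle: steel V-cradle, fixed to the bench: base plate 130 x 84 mm, 12 mm thick, with two equal V saddles whose middles are 43 mm either side of the cradle's centre. Each is 18 mm long along the groove, about 58 mm wide, top 58 mm above the bench. Between them 68 mm is open down to the base plate, room for fingers. Origin: centre of the underside; x along the groove, z up.
- seat (a point): where the middle of the seated barrel's axis belongs: straight above the cradle's origin, 60 mm above the bench; axes as the cradle's (x along the groove). The seated barrel's top line is 77 mm above the bench.
- face_left: the two sloping faces on the cradle's +y side, one on each saddle, at 45 degrees (the V is 90 degrees, open upward); fixed to the cradle, origin and axes the same as the cradle's
- face_right: the two sloping faces on the cradle's -y side, likewise at 45 degrees; fixed, origin and axes the same as the cradle's
- tip_box: pipette-tip box, white with a yellow top and its blue lid tilted open, 85 x 120 mm, 132 mm high at the lid; bystander, loose; origin: centre of its underside
- bottle: brown glass reagent bottle, 60 mm in diameter, 130 mm high; bystander, loose; origin: centre of its underside
- slide_box: small grey closed slide box, 85 x 32 mm, 30 mm high; bystander, loose; origin: centre of its underside

How it is judged:
By the outcome, as a careful person would: the job done as asked, in the order asked, and still so for the second after the job is handed in, while the arm keeps its last pose, push and grip.
It also fails if it takes over 51 s, if anything falls off the work surface, if the arm or the gripper's body presses on something with over 40 N, if the wrist force passes 120 N, or if a joint passes its speed limit or range.

### The arm

A 7-joint arm with a two-finger parallel gripper is mounted at the origin on the work surface. World frame = base frame: x ahead of the robot, y to its left, z up, the work surface at z = 0. Lengths are in m, angles in rad, forces in N, time in s.
With the tool pointing down it reaches from about 0.4 to 0.925 m from the base axis. Payload 4.1 kg.
Tool frame: the origin (TCP) lies on the centre line of the jaws, within the pads' length; the fingertips stand 22 mm ahead of it and the grasp point (between the pads) lies 3 mm ahead of it (robot.tip_extent is the distance from the TCP to the fingertips, in m); x points along the fingers, y is the direction in which the jaws open and shut, and the axes are right-handed (so a half turn about x gives the same grasp; the last joint's range is limited). The gripper opens to 85 mm and grips with 20 to 120 N. Pads are 22 mm wide; open, the fingers measure 114 mm over their backs; the gripper's body (76 mm by 85 mm) begins 54 mm behind the grasp point. The pads swing forward as they close: fully open they stand 13 mm farther back than shut.
Start: joints at [1.091, 0.398, 0.045, 1.537, -0.019, 1.207, -0.051], TCP at [0.242, -0.603, 0.253] pointing down, gripper open.
Joint ranges: [-2.82, 2.82], [-0.49, 2.23], [-1.37, 1.46], [0, 2.46], [-1.36, 4.5], [0.23, 2], [-2.94, 2.94]. Speed limits (rad/s): [2.57, 2.57, 3.14, 3.14, 3.14, 3.14, 3.14].

### API

Orientations are given as a 3x3 rotation matrix whose columns are the frame's x, y, z axes.
In Python, from plant import robot, viewer gives the robot as it stands.
- The arm moves only by the tool move_arm, never from a script. Its argument "plan" is a list of rows, each an object of numbers: "tx", "ty", "tz": the shift along the tool's x, y, z in cm; "yaw": the turn about the tool's x in degrees. In form: [{"tx": .., "ty": .., "tz": .., "yaw": ..}, ...]. A call has 1 to 5 rows; each row shifts and turns the commanded pose from where the row before left it, along the tool's axes as they then stand; what a row does not reach is not made up. A row lasts 1/12 s, in which the tool goes at most 41.7 mm and 7.16 degrees, less where a joint would pass 70% of its speed; a pose out of reach is approached as far as the arm can. A call is refused whole if a number of a shift passes 4.17 or a number of a turn 7.16, either way. A call with a gripper value outside its range is refused whole. "grip" is the closure in counts, from 0 (fully open) to 255 (shut), set as the call begins (left out, the last holds). The fingers move at their own pace and stop on an object; "newtons" is the grip in N (left out, the last holds). Time passes only in rows, so rows that do not move let the fingers close. It gives the time, the measured TCP pose, the force and the opening at its end, in the units of the state.
- robot.state(): the state, without advancing time (a new reading comes with each control period).
- viewer.snapshot(name): name is "scene" or "top"; returns a dict with "frame" (420x560x3 uint8, blue, green, red), "fx", "fy", "cx", "cy" (pixels), "k1" (the pictures are not rectified: a ray, as slopes to the right and down, at radius r is drawn at 1 + k1 r^2 times it, then the intrinsics apply), "position" and "attitude" of the camera in the world. Camera axes: x right, y up, looking along -z (the intrinsics and any distortion apply to the point x, -y, -z); pixel columns grow to the right and rows downward; lengths in m; the calibration is good to about 2 mm. A picture is of the moment at which its call begins. There is no depth.
- robot.job_done(): hands the job in, once; it reports no verdict.
The state is a dict: "clock": time; "qpos": joint angles; "dq": joint speeds; "effort": joint torques, N m; "position": TCP position; "eef_rot": TCP orientation; "contact_force": force on the tool from outside, world axes, zero at the start; "torque": the same for the moment, N m; "width": finger opening in m.
Only numpy, scipy, OpenCV 4.12 (cv2) and the standard library are available. Lean on these libraries where they do the work, as an engineer would, in place of code of your own. Each camera call takes 0.05 s, during which the arm holds its last target.

## Working session

There is one attempt and no reset: what is moved stays moved. The work goes in short steps, Python scripts to look and compute and a tool call to move; the robot and the scene stay as the last step left them, time stands still between calls to the robot, and variables do not carry over. Pictures are saved under pics/ and viewed, and the job is handed in when it is done.

Besides the shell and the picture viewer there is one more tool, called after "Call:" as a command line: name --argument value ..., lists and objects as JSON in quotes. move_arm: Moves the arm, as the interface text tells. Its arguments: {"type":"object","properties":{"plan":{"type":"array","items":{"type":"object","properties":{"tx":{"type":"number"},"ty":{"type":"number"},"tz":{"type":"number"},"yaw":{"type":"number"}}}},"grip":{"type":"number"},"newtons":{"type":"number"}},"required":["plan"]}

```bash
ls; mkdir -p pics
cat > h.py <<'E'
import numpy as np, cv2
from plant import robot, viewer
def snap(n,tag):
    s=viewer.snapshot(n); f=np.ascontiguousarray(s["frame"]); cv2.imwrite(f"pics/{tag}.png",f); 
    return s
E
python3 - <<'E'
from h import *
import pickle
print(robot.state())
for n in("scene","top"):
    s=snap(n,n+"0"); pickle.dump(s,open(n+"0.pkl","wb"))
    print({k:v for k,v in s.items() if k!="frame"})
E
```

```text
pics
{'clock': 0.0, 'qpos': array([ 1.09099306,  0.39919436,  0.04506672,  1.5379065 , -0.01870331,
        1.20690512, -0.0507058 ]), 'dq': array([-0.0004547 ,  0.00109925, -0.00204819, -0.0005851 , -0.00121535,
        0.00131351, -0.00064455]), 'effort': array([-6.96456536e-04, -4.75128865e+01,  1.36423476e+00, -2.54218501e+01,
        1.14991356e-02,  9.28718364e-03, -2.97755548e-06]), 'position': array([ 0.24136215, -0.6028735 ,  0.25225078]), 'eef_rot': array([[-8.74735919e-04,  3.71734475e-01, -9.28338686e-01],
       [ 1.78905663e-03, -9.28336973e-01, -3.71735475e-01],
       [-9.99998017e-01, -1.98602085e-03,  1.46995671e-04]]), 'contact_force': array([-0.05555209, -0.14489182, -0.31645722]), 'torque': array([-0.01152427,  0.00995757,  0.01446389]), 'width': 0.08492173919771506}
{'fx': 488.88005539120184, 'fy': 488.88005539120184, 'cx': 282.30276265098837, 'cy': 218.23260187259206, 'k1': -0.11605955203176282, 'position': array([1.09195502, 0.07028861, 0.82185142]), 'attitude': array([[-0.17309288, -0.82914332,  0.53156392],
       [ 0.98488759, -0.14897118,  0.08834041],
       [ 0.00594085,  0.5388218 ,  0.84239882]])}
{'fx': 534.0160281248056, 'fy': 534.0160281248056, 'cx': 273.79736265277234, 'cy': 215.20933157051812, 'k1': -0.16349860681334286, 'position': array([ 0.47607459, -0.00785309,  1.10166005]), 'attitude': array([[ 0.01666697,  0.98947866, -0.14371564],
       [-0.99978908,  0.01821778,  0.00948161],
       [ 0.01200003,  0.1435273 ,  0.9895736 ]])}
```

View pics/scene0.png

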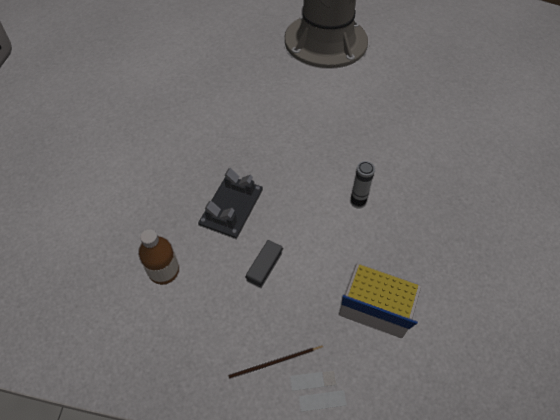

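View pics/top0.png

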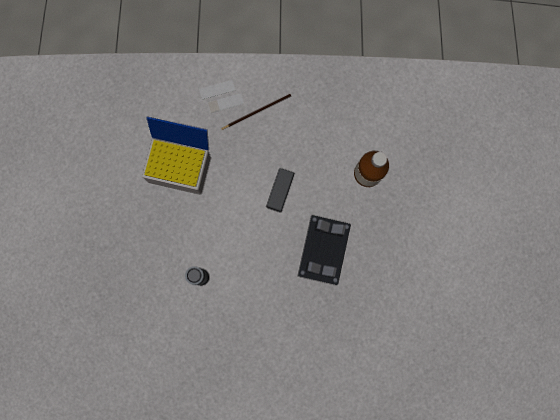

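The scene view shows the barrel upright at about (363,185), with the cradle at (232,205). In the top view the barrel top is near (197,276) and the cradle plate near (325,250). I'll zoom in on both.

```bash
cat >> h.py <<'E'
def ray(s,px):
    px=np.asarray(px,float).reshape(-1,1,2)
    K=np.array([[s["fx"],0,s["cx"]],[0,s["fy"],s["cy"]],[0,0,1]])
    u=cv2.undistortPoints(px,K,np.array([s["k1"],0,0,0,0.]),criteria=(3,50,1e-10)).reshape(-1,2)
    d=np.c_[u[:,0],-u[:,1],-np.ones(len(u))]@np.asarray(s["attitude"]).T
    return np.asarray(s["position"]),d/np.linalg.norm(d,axis=1)[:,None]
def plane(s,px,z):
    o,d=ray(s,px); return o+d*((z-o[2])/d[:,2])[:,None]
def tri(s1,p1,s2,p2):
    o1,d1=ray(s1,p1);o2,d2=ray(s2,p2);d1=d1[0];d2=d2[0]
    A=np.c_[d1,-d2];t=np.linalg.lstsq(A,o2-o1,rcond=None)[0]
    a=o1+t[0]*d1;b=o2+t[1]*d2
    return (a+b)/2,np.linalg.norm(a-b)
def crop(s,x0,y0,w,h,k,tag):
    f=np.ascontiguousarray(s["frame"])[y0:y0+h,x0:x0+w]
    f=cv2.convertScaleAbs(cv2.resize(f,None,fx=k,fy=k,interpolation=cv2.INTER_CUBIC),alpha=1.8)
    for i in range(0,w,10): cv2.putText(f,str(x0+i) if i%20==0 else "|",(i*k,8),0,0.3,(0,255,255),1)
    for i in range(0,h,10): cv2.putText(f,str(y0+i),(0,i*k+3),0,0.3,(0,255,255),1)
    cv2.imwrite(f"pics/{tag}.png",f)
E
python3 - <<'E'
from h import *
import pickle
t=pickle.load(open("top0.pkl","rb"));s=pickle.load(open("scene0.pkl","rb"))
crop(t,285,205,80,90,6,"ctop");crop(s,190,155,90,90,6,"cscene")
a=[]
for im,x,y in((t,175,255),(s,340,150)):
    f=np.ascontiguousarray(im["frame"])[y:y+60 if im is s else y+45,x:x+45]
    f=cv2.convertScaleAbs(cv2.resize(f,None,fx=8,fy=8,interpolation=cv2.INTER_CUBIC),alpha=1.8)
    a.append(cv2.copyMakeBorder(f,0,480-f.shape[0],0,5,0))
cv2.imwrite("pics/b.png",np.hstack(a))
E
```

```text
(no output)
```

View pics/ctop.png

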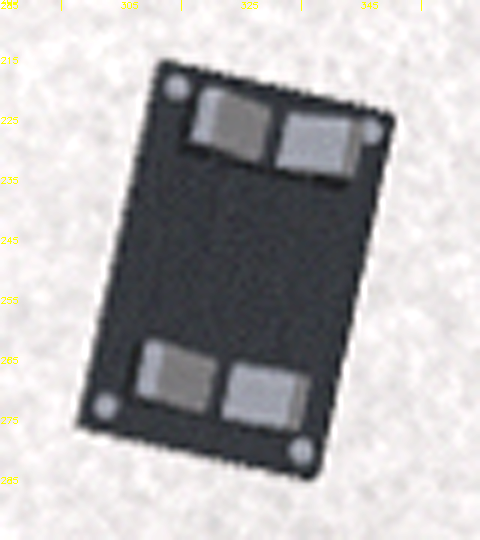

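View pics/cscene.png

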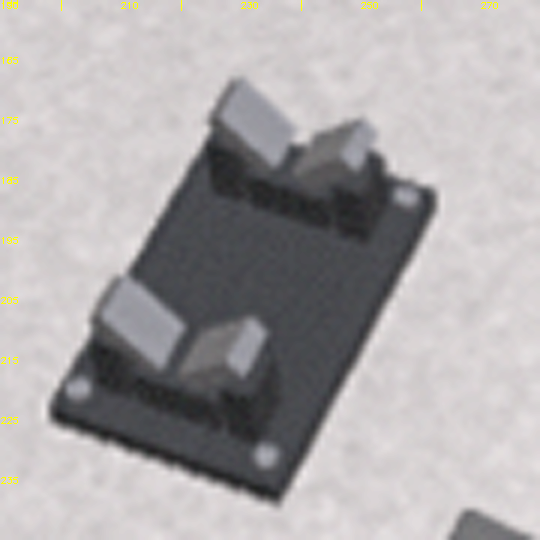

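View pics/b.png

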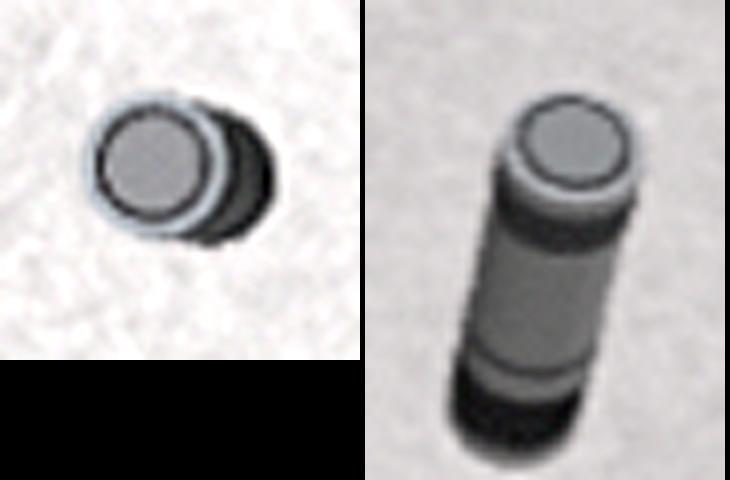

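The crops show the four plate corners in the top view at about (312,215), (351,224), (338,285) and (298,276). The barrel's lens ring is centred near (194,275) in the top view and (366,167) in the scene view. I'll measure these numerically.

Run:
```python
from h import *
import pickle
t=pickle.load(open("top0.pkl","rb"));s=pickle.load(open("scene0.pkl","rb"))
def quad(im,x,y,w,h):
    g=cv2.cvtColor(np.ascontiguousarray(im["frame"]),cv2.COLOR_BGR2GRAY)[y:y+h,x:x+w]
    g=cv2.resize(g,None,fx=8,fy=8,interpolation=cv2.INTER_CUBIC)
    m=(cv2.GaussianBlur(g,(0,0),4)<60).astype(np.uint8)
    m=cv2.morphologyEx(m,cv2.MORPH_CLOSE,np.ones((9,9)))
    c=max(cv2.findContours(m,0,1)[0],key=cv2.contourArea)
    hull=cv2.convexHull(c); 
    return hull,c,np.array([x,y])
def tofull(p,o): return (np.asarray(p,float).reshape(-1,2)+.5)/8-.5+o
h,c,o=quad(t,285,205,80,90)
q=cv2.approxPolyDP(h,25,True); Q=tofull(q,o); print("quad",Q.round(1).tolist())
P=plane(t,Q,0.012); print(P.round(4))
n=len(P);print([round(np.linalg.norm(P[i]-P[(i+1)%n]),4) for i in range(n)])
print("box center",P.mean(0), "edge dirs deg",[round(np.degrees(np.arctan2(*(P[(i+1)%n]-P[i])[[1,0]])),2) for i in range(n)])
# bolts
B=tofull(np.array([[176,86],[372,132],[302,451],[106,405]])*8/6,o); PB=plane(t,B,0.013); print("bolts",PB.mean(0),[round(np.degrees(np.arctan2(*(PB[(i+1)%4]-PB[i])[[1,0]])),2) for i in range(4)])
# scene corners plate (hand read)
S=np.array([[436,192],[280,498],[52,412]])/6+[190,155]-.4
print("scene plate corners z.010",plane(s,S,0.012).round(4).tolist())
# saddle tops / barrel
bt=np.array([175+154/8-.4,255+165/8-.4]);bs=np.array([340+210/8-.4,150+141/8-.4])
p,e=tri(t,bt,s,bs);print("barrel top tri",p,e,"plane t",plane(t,bt,.11),"s",plane(s,bs,.11))
for nme,im,x,y,w,hh in(("t",t,175,255,45,45),("s",s,340,150,45,70)):
    pass
# bottom silhouette circle in top view
print("bottom t",plane(t,[175+209/8-.4,255+176/8-.4],0.0))
for nme,(px,z) in {"slide":((281,190),.03),"tip":((176,163),.09)}.items(): print(nme,plane(t,px,z))
```

```text
quad [[311.7, 215.1], [349.9, 224.3], [336.4, 284.2], [297.9, 275.1]]Traceback (most recent call last):
  File "<stdin>", line 15, in <module>
  File "h.py", line 13, in plane
    o,d=ray(s,px); return o+d*((z-o[2])/d[:,2])[:,None]
        ~~~^^^^^^
  File "h.py", line 9, in ray
    u=cv2.undistortPoints(px,K,np.array([s["k1"],0,0,0,0.]),criteria=(3,50,1e-10)).reshape(-1,2)
      ~~~~~~~~~~~~~~~~~~~^^^^^^^^^^^^^^^^^^^^^^^^^^^^^^^^^^^^^^^^^^^^^^^^^^^^^^^^^
cv2.error: OpenCV(4.12.0) :-1: error: (-5:Bad argument) in function 'undistortPoints'
> Overload resolution failed:
>  - undistortPoints() got an unexpected keyword argument 'criteria'
>  - undistortPoints() got an unexpected keyword argument 'criteria'
```

```bash
sed -i 's/cv2.undistortPoints(px,K,np.array(\[s\["k1"\],0,0,0,0.\]),criteria=(3,50,1e-10))/cv2.undistortPointsIter(px,K,np.array([s["k1"],0,0,0,0.]),np.eye(3),np.eye(3),(3,50,1e-10))/' h.py
cat > m.py <<'E'
from h import *
import pickle
t=pickle.load(open("top0.pkl","rb"));s=pickle.load(open("scene0.pkl","rb"))
def quad(im,x,y,w,h):
    g=cv2.cvtColor(np.ascontiguousarray(im["frame"]),cv2.COLOR_BGR2GRAY)[y:y+h,x:x+w]
    g=cv2.resize(g,None,fx=8,fy=8,interpolation=cv2.INTER_CUBIC)
    m=(cv2.GaussianBlur(g,(0,0),4)<60).astype(np.uint8)
    m=cv2.morphologyEx(m,cv2.MORPH_CLOSE,np.ones((9,9)))
    c=max(cv2.findContours(m,0,1)[0],key=cv2.contourArea)
    return cv2.convexHull(c),c,np.array([x,y])
def tofull(p,o): return (np.asarray(p,float).reshape(-1,2)+.5)/8-.5+o
h,c,o=quad(t,285,205,80,90)
q=cv2.approxPolyDP(h,25,True); Q=tofull(q,o)
P=plane(t,Q,0.012); print(P.round(4))
n=len(P);print([round(np.linalg.norm(P[i]-P[(i+1)%n]),4) for i in range(n)])
ed=lambda P:[round(np.degrees(np.arctan2(*(P[(i+1)%len(P)]-P[i])[[1,0]])),2) for i in range(len(P))]
print("box center",P.mean(0), ed(P))
B=tofull(np.array([[176,86],[372,132],[302,451],[106,405]])*8/6,o); PB=plane(t,B,0.013); print("bolts",PB.mean(0),ed(PB))
S=np.array([[436,192],[280,498],[52,412]])/6+[190,155]-.4
print("scene plate corners",plane(s,S,0.012).round(4).tolist())
S=np.array([[406,195],[266,457],[78,389]])/6+[190,155]-.4
print("scene bolts",plane(s,S,0.013).round(4).tolist(),PB.round(4).tolist())
bt=np.array([175+154/8-.4,255+165/8-.4]);bs=np.array([340+210/8-.4,150+141/8-.4])
p,e=tri(t,bt,s,bs);print("barrel top tri",p,e,"plane t",plane(t,bt,.11),"s",plane(s,bs,.11))
print("bottom t",plane(t,[175+209/8-.4,255+176/8-.4],0.0))
for nme,(px,z) in {"slide":((281,190),.03),"tip":((176,163),.09)}.items(): print(nme,plane(t,px,z))
E
python3 m.py
```

```text
[[ 0.6361 -0.0965  0.012 ]
 [ 0.6182 -0.176   0.012 ]
 [ 0.4947 -0.1482  0.012 ]
 [ 0.5122 -0.0695  0.012 ]]
[np.float64(0.0815), np.float64(0.1266), np.float64(0.0807), np.float64(0.1268)]
box center [ 0.56529394 -0.12256684  0.012     ] [np.float64(-102.67), np.float64(167.33), np.float64(77.5), np.float64(-12.33)]
bolts [ 0.5658462 -0.1232244  0.013    ] [np.float64(-102.28), np.float64(167.69), np.float64(77.63), np.float64(-11.85)]
scene plate corners [[0.5123, -0.0684, 0.012], [0.64, -0.094, 0.012], [0.6216, -0.1746, 0.012]]
scene bolts [[0.5161, -0.0781, 0.013], [0.6264, -0.1016, 0.013], [0.612, -0.1682, 0.013]] [[0.628, -0.1011, 0.013], [0.6133, -0.1688, 0.013], [0.5037, -0.1449, 0.013], [0.5184, -0.0781, 0.013]]
barrel top tri [0.5049221  0.12905951 0.11097459] 0.0004705647425808441 plane t [[0.50496453 0.12895693 0.11      ]] s [[0.50407614 0.12937569 0.11      ]]
bottom t [[0.50566381 0.12982051 0.        ]]
slide [[ 0.68401857 -0.03196781  0.03      ]]
tip [[0.72243228 0.17502167 0.09      ]]
```

Barrel stands at (0.5045, 0.129). The cradle centre is (0.565, -0.123), with the groove at -12.3°. The tool can't tilt, so I'll grip the barrel lightly above its middle, pivot it down about its bottom edge on the bench, then lay it in the cradle. First I'll yaw to align the tool with the groove.

Call:
move_arm --plan '[{"yaw": 6.8}, {"yaw": 6.8}, {"yaw": 6.8}, {"yaw": 6.8}, {"yaw": 6.8}]' --grip 0 --newtons 25

```text
invalid input at $.plan[0]: expected keys tx, ty, tz, yaw
```

```bash
cat > d.py <<'E'
from h import *
import sys
st=robot.state();R=st["eef_rot"]
print("t",round(st["clock"],2),"pos",st["position"].round(4),"F",st["contact_force"].round(1),"T",st["torque"].round(2),"w",round(st["width"],4),"zang",round(float(np.degrees(np.arctan2(R[1,2],R[0,2]))),2),"q",st["qpos"].round(2)[[0,6]])
if len(sys.argv)>1:
    g=np.array([float(v) for v in sys.argv[1:4]]); d=R.T@(g-st["position"])*100; print("tool cm",d.round(2),"rows",(np.linalg.norm(d)/4.17).round(1))
E
python3 d.py 0.5045 0.1292 0.2522
```

```text
t 0.1 pos [ 0.2414 -0.6029  0.2524] F [ 0.  -0.2 -0.5] T [ 0.03 -0.05 -0.01] w 0.0856 zang -158.17 q [ 1.09 -0.05]
tool cm [  0.11 -58.19 -51.64] rows 18.7
```

Call:
move_arm --plan '[{"tx": 0, "ty": 0, "tz": 0, "yaw": 6.8}, {"tx": 0, "ty": 0, "tz": 0, "yaw": 6.8}, {"tx": 0, "ty": 0, "tz": 0, "yaw": 6.8}, {"tx": 0, "ty": 0, "tz": 0, "yaw": 6.8}, {"tx": 0, "ty": 0, "tz": 0, "yaw": 6.8}]' --grip 0 --newtons 25

```text
clock: 0.52
position: [0.2415, -0.6031, 0.2527]
eef_rot: [[-0.0, -0.217, -0.976], [0.001, -0.976, 0.217], [-1.0, -0.001, 0.001]]
contact_force: [-0.5, -0.8, 0.1]
width: 0.0855
```

```bash
python3 d.py 0.5045 0.1292 0.2522
```

```text
t 0.52 pos [ 0.2415 -0.6031  0.2527] F [-0.5 -0.8  0.1] T [-0.05  0.02  0.03] w 0.0855 zang 167.48 q [ 1.01 -0.61]
tool cm [  0.11 -77.19  -9.81] rows 18.7
```

Call:
move_arm --plan '[{"tx": 0, "ty": -3, "tz": 0.5, "yaw": 0}, {"tx": 0, "ty": -4, "tz": -0.5, "yaw": 0}, {"tx": 0, "ty": -4, "tz": -0.5, "yaw": 0}, {"tx": 0, "ty": -4, "tz": -0.5, "yaw": 0}, {"tx": 0, "ty": -4, "tz": -0.5, "yaw": 0}]'

```text
clock: 0.93
position: [0.2964, -0.4188, 0.2528]
eef_rot: [[-0.0, -0.211, -0.977], [0.001, -0.977, 0.211], [-1.0, -0.0, 0.001]]
contact_force: [1.3, -0.4, -0.5]
width: 0.0856
```

Call:
move_arm --plan '[{"tx": 0, "ty": -4, "tz": -0.5, "yaw": 0}, {"tx": 0, "ty": -4, "tz": -0.5, "yaw": 0}, {"tx": 0, "ty": -4, "tz": -0.5, "yaw": 0}, {"tx": 0, "ty": -4, "tz": -0.5, "yaw": 0}, {"tx": 0, "ty": -4, "tz": -0.5, "yaw": 0}]'

```text
clock: 1.35
position: [0.3629, -0.2286, 0.2531]
eef_rot: [[-0.0, -0.211, -0.977], [-0.0, -0.977, 0.211], [-1.0, 0.0, 0.0]]
contact_force: [0.6, -0.1, 0.5]
width: 0.085
```

Call:
move_arm --plan '[{"tx": 0, "ty": -4, "tz": -0.5, "yaw": 0}, {"tx": 0, "ty": -4, "tz": -0.5, "yaw": 0}, {"tx": 0, "ty": -4, "tz": -0.5, "yaw": 0}, {"tx": 0, "ty": -4, "tz": -0.5, "yaw": 0}, {"tx": 0, "ty": -4, "tz": -0.5, "yaw": 0}]'

```text
clock: 1.77
position: [0.4295, -0.0386, 0.2532]
eef_rot: [[0.0, -0.211, -0.977], [-0.0, -0.977, 0.211], [-1.0, 0.0, -0.0]]
contact_force: [0.8, -0.7, -0.2]
width: 0.0853
```

```bash
python3 d.py 0.5045 0.1292 0.15
```

```text
t 1.77 pos [ 0.4295 -0.0386  0.2532] F [ 0.8 -0.7 -0.2] T [ 0.01 -0.11  0.02] w 0.0853 zang 167.81 q [ 0.33 -1.8 ]
tool cm [ 10.32 -17.99  -3.79] rows 5.1
```

Call:
move_arm --plan '[{"tx": 0.5, "ty": -3.6, "tz": -0.8, "yaw": 0}, {"tx": 0.5, "ty": -3.6, "tz": -0.8, "yaw": 0}, {"tx": 0.5, "ty": -3.6, "tz": -0.8, "yaw": 0}, {"tx": 0.5, "ty": -3.6, "tz": -0.8, "yaw": 0}, {"tx": 1, "ty": -3.6, "tz": -0.6, "yaw": 0}]'

```text
clock: 2.18
position: [0.5058, 0.1291, 0.2236]
eef_rot: [[0.002, -0.211, -0.977], [0.0, -0.977, 0.211], [-1.0, -0.001, -0.002]]
contact_force: [0.2, -0.7, 0.3]
width: 0.0853
```

```bash
python3 d.py 0.5045 0.1292 0.069
python3 - <<'E'
from h import *
s=snap("scene","s1"); crop(s,300,90,130,130,5,"s1c"); s=snap("top","t1"); crop(s,130,210,130,130,5,"t1c")
E
```

```text
t 2.18 pos [0.5058 0.1291 0.2236] F [ 0.2 -0.7  0.3] T [-0.01  0.02 -0.03] w 0.0853 zang 167.79 q [ 0.1  -2.23]
tool cm [15.46  0.03  0.16] rows 3.7
```

View pics/s1c.png

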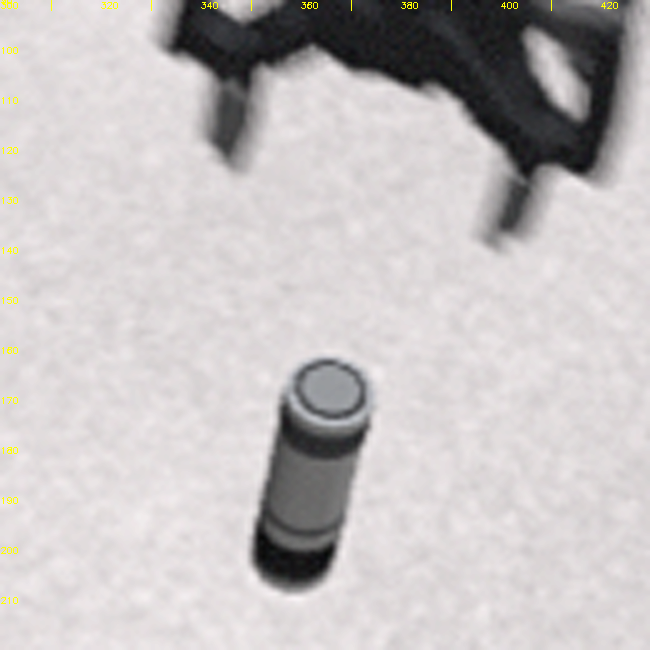

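View pics/t1c.png

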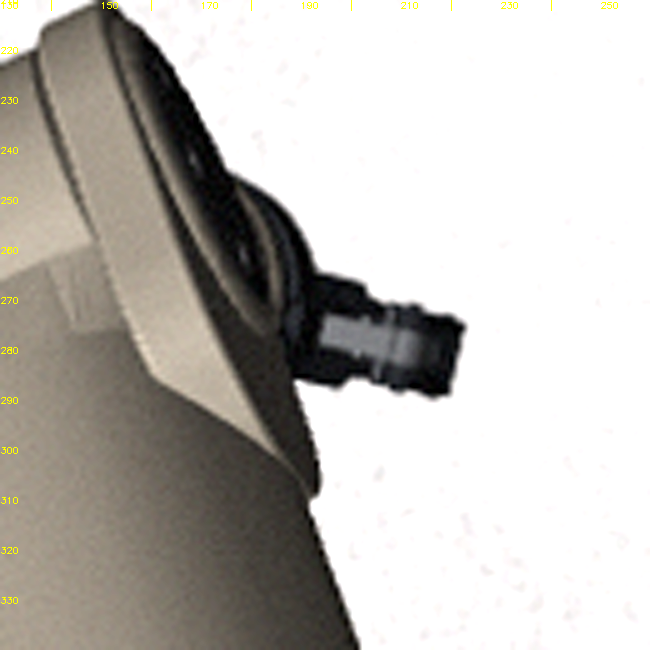

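The barrel stands untouched below the open fingers, with its top at (365,167) in the scene view. The top view is mostly hidden by the arm. Descending to grip at about 66 mm.

Call:
move_arm --plan '[{"tx": 3, "ty": 0, "tz": 0.15, "yaw": 0}, {"tx": 4, "ty": 0, "tz": 0, "yaw": 0}, {"tx": 4, "ty": 0, "tz": 0, "yaw": 0}, {"tx": 3, "ty": 0, "tz": 0, "yaw": 0}, {"tx": 1.5, "ty": 0, "tz": 0, "yaw": 0}]'

```text
clock: 2.7
position: [0.5, 0.1259, 0.0642]
eef_rot: [[-0.007, -0.211, -0.977], [-0.002, -0.977, 0.211], [-1.0, 0.004, 0.007]]
contact_force: [0.7, -0.4, 0.2]
width: 0.0854
```

Call:
move_arm --plan '[{"tx": 0, "ty": 0, "tz": 0, "yaw": 0}, {"tx": 0, "ty": 0, "tz": 0, "yaw": 0}, {"tx": 0, "ty": 0, "tz": 0, "yaw": 0}]' --grip 110 --newtons 25

```text
clock: 2.95
position: [0.5042, 0.1278, 0.0695]
eef_rot: [[0.002, -0.211, -0.977], [0.0, -0.977, 0.211], [-1.0, -0.001, -0.002]]
contact_force: [0.2, -0.1, 0.6]
width: 0.0516
```

```bash
python3 d.py 0.5045 0.1292 0.069
python3 - <<'E'
from h import *
s=snap("scene","s2"); crop(s,300,90,130,130,5,"s2c")
E
```

```text
t 2.95 pos [0.5042 0.1278 0.0695] F [ 0.2 -0.1  0.6] T [ 0.05 -0.01 -0.02] w 0.0516 zang 167.8 q [ 0.04 -2.35]
tool cm [ 0.05 -0.14  0.  ] rows 0.0
```

View pics/s2c.png

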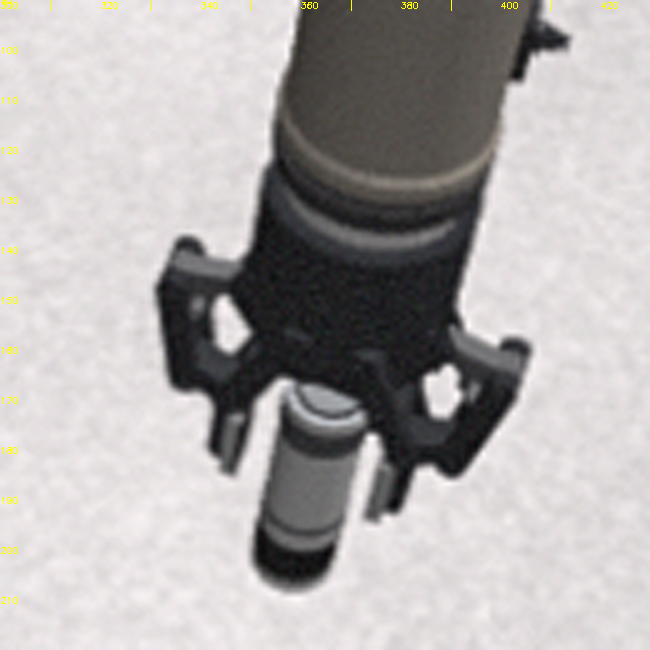

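The barrel sits between the fingers with similar gaps on both sides: fingers near (343,185) and (377,193), barrel at about (361,190). Closing gently.

Call:
move_arm --plan '[{"tx": 0, "ty": -0.14, "tz": 0, "yaw": 0}, {"tx": 0, "ty": 0, "tz": 0, "yaw": 0}, {"tx": 0, "ty": 0, "tz": 0, "yaw": 0}, {"tx": 0, "ty": 0, "tz": 0, "yaw": 0}]' --grip 220 --newtons 25

```text
clock: 3.33
position: [0.5052, 0.1298, 0.0702]
eef_rot: [[0.004, -0.211, -0.978], [0.001, -0.978, 0.211], [-1.0, -0.002, -0.004]]
contact_force: [-0.5, 0.6, 6.2]
width: 0.0335
```

```bash
python3 d.py
```

```text
t 3.33 pos [0.5052 0.1298 0.0702] F [-0.5  0.6  6.2] T [-0.    0.07 -0.04] w 0.0335 zang 167.83 q [ 0.04 -2.35]
```

Call:
move_arm --plan '[{"tx": -0.08, "ty": 0, "tz": 0.59, "yaw": 0}, {"tx": -0.06, "ty": 0, "tz": 0.59, "yaw": 0}, {"tx": 0, "ty": 0, "tz": 0.6, "yaw": 0}, {"tx": 0.03, "ty": 0, "tz": 0.6, "yaw": 0}, {"tx": 0.08, "ty": 0, "tz": 0.6, "yaw": 0}]'

```text
clock: 3.75
position: [0.477, 0.1358, 0.0702]
eef_rot: [[0.007, -0.211, -0.978], [0.001, -0.978, 0.211], [-1.0, -0.002, -0.007]]
contact_force: [4.5, -1.9, 10.0]
width: 0.0336
```

```bash
python3 d.py
python3 - <<'E'
from h import *
s=snap("scene","s3"); crop(s,300,90,130,130,5,"s3c")
E
```

```text
t 3.75 pos [0.477  0.1358 0.0702] F [ 4.5 -1.9 10. ] T [-0.57 -1.46  0.04] w 0.0336 zang 167.84 q [ 0.02 -2.38]
```

View pics/s3c.png

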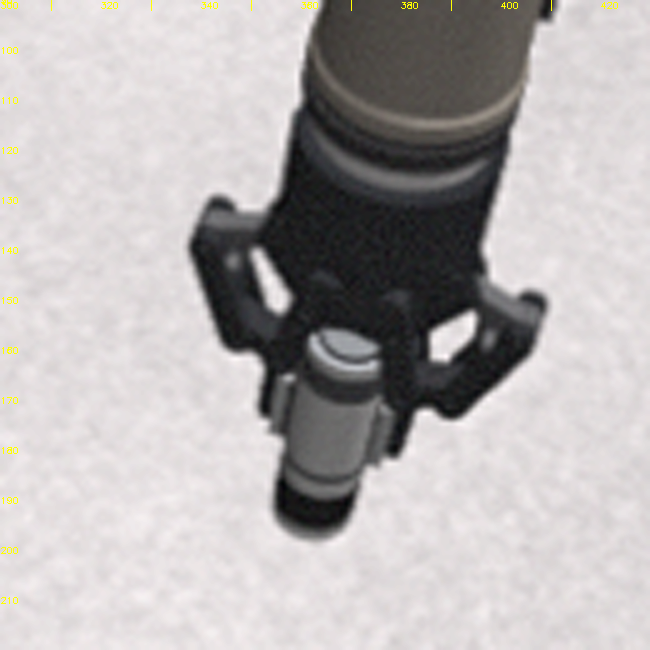

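Run:
```python
from h import *
import pickle
s=pickle.load(open("scene0.pkl","rb"))
print(plane(s,[[358,207],[362,197]],0.0))
```

```text
[[ 5.19429866e-01  1.30919239e-01 -1.11022302e-16]
 [ 4.93103881e-01  1.36864976e-01 -1.11022302e-16]]
```

The bottom edge slid along the bench instead of pivoting: it moved about 26 mm for 28 mm of travel. I'll use the cradle instead. I'll lift the barrel, bring its lower side against the outer end of the near saddle's V, and roll it over that edge into the groove. The contact then forces the tilt without relying on friction.

Call:
move_arm --plan '[{"tx": -1.5, "ty": 0, "tz": 0, "yaw": 0}, {"tx": -2.5, "ty": 0, "tz": 0, "yaw": 0}, {"tx": -2, "ty": 0, "tz": 0, "yaw": 0}, {"tx": 0, "ty": 0, "tz": 0, "yaw": 0}]'

```text
clock: 4.13
position: [0.4755, 0.1365, 0.1314]
eef_rot: [[0.005, -0.211, -0.978], [0.001, -0.978, 0.211], [-1.0, -0.002, -0.004]]
contact_force: [0.7, 1.6, -0.2]
width: 0.0334
```

```bash
python3 d.py 0.4888 -0.1064 0.13
```

```text
t 4.13 pos [0.4755 0.1365 0.1314] F [ 0.7  1.6 -0.2] T [ 0.05 -0.06  0.01] w 0.0334 zang 167.84 q [ 0.06 -2.31]
tool cm [ 0.13 23.46 -6.42] rows 5.8
```

Call:
move_arm --plan '[{"tx": 0, "ty": 3, "tz": 0, "yaw": 0}, {"tx": 0, "ty": 3.8, "tz": -1, "yaw": 0}, {"tx": 0, "ty": 3.8, "tz": -1.2, "yaw": 0}, {"tx": 0, "ty": 3.8, "tz": -1.2, "yaw": 0}, {"tx": 0, "ty": 3.8, "tz": -1.2, "yaw": 0}]'

```text
clock: 4.55
position: [0.479, -0.0535, 0.1273]
eef_rot: [[-0.003, -0.21, -0.978], [0.0, -0.978, 0.21], [-1.0, 0.001, 0.003]]
contact_force: [1.2, 1.2, -2.1]
width: 0.0332
```

Call:
move_arm --plan '[{"tx": 0, "ty": 3, "tz": -1, "yaw": 0}, {"tx": 0, "ty": 2.2, "tz": -0.8, "yaw": 0}, {"tx": 0, "ty": 0, "tz": 0, "yaw": 0}, {"tx": 0, "ty": 0, "tz": 0, "yaw": 0}]'

```text
clock: 4.88
position: [0.486, -0.1078, 0.1272]
eef_rot: [[-0.003, -0.214, -0.977], [0.001, -0.977, 0.214], [-1.0, 0.0, 0.003]]
contact_force: [0.0, 0.8, -1.5]
width: 0.0334
```

```bash
python3 d.py 0.4888 -0.1064 0.094
python3 - <<'E'
from h import *
s=snap("scene","s4"); crop(s,180,80,140,140,4,"s4c");s=snap("top","t4"); crop(s,260,190,130,130,4,"t4c")
a=cv2.imread("pics/s4c.png");b=cv2.imread("pics/t4c.png");b=cv2.copyMakeBorder(b,0,40,0,0,0)
cv2.imwrite("pics/c4.png",cv2.resize(np.hstack([a,b]),None,fx=.73,fy=.73))
E
```

```text
t 4.88 pos [ 0.486  -0.1078  0.1272] F [ 0.   0.8 -1.5] T [ 0.1  -0.02  0.01] w 0.0334 zang 167.62 q [ 0.44 -1.78]
tool cm [ 3.31 -0.2  -0.26] rows 0.8
```

View pics/c4.png

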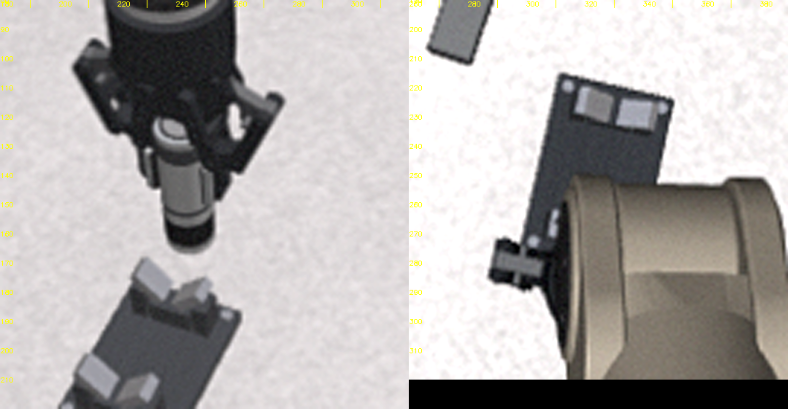

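The barrel is held upright, slightly leaned, with its bottom near (243,166) and just outside the near saddle at (235,180). Now lower and push along the groove.

Call:
move_arm --plan '[{"tx": 1.3, "ty": -0.2, "tz": 0, "yaw": 0}, {"tx": 1.3, "ty": 0, "tz": 0, "yaw": 0}, {"tx": 0.7, "ty": 0, "tz": 0, "yaw": 0}, {"tx": 0, "ty": 0, "tz": 0, "yaw": 0}]'

```text
clock: 5.32
position: [0.4863, -0.1031, 0.0938]
eef_rot: [[-0.004, -0.208, -0.978], [0.001, -0.978, 0.208], [-1.0, -0.0, 0.004]]
contact_force: [0.1, 0.2, -1.7]
width: 0.033
```

```bash
cat >> d.py <<'E'
C=np.array([.565,-.123]);u=np.array([.977,-.213]);v=np.array([.213,.977]);p=st["position"]
print("w %.1f v %.1f Gz %.1f mm; Fw %.1f"%((p[:2]-C)@u*1e3,(p[:2]-C)@v*1e3,p[2]*1e3-3,st["contact_force"][:2]@u))
E
python3 d.py
```

```text
t 5.32 pos [ 0.4863 -0.1031  0.0938] F [ 0.1  0.2 -1.7] T [ 0.05 -0.01  0.01] w 0.033 zang 167.98 q [ 0.42 -1.81]
w -81.1 v 2.7 Gz 90.8 mm; Fw 0.1
```

Call:
move_arm --plan '[{"tx": 0, "ty": 0.25, "tz": -0.3, "yaw": 0}, {"tx": 0, "ty": 0, "tz": -0.5, "yaw": 0}, {"tx": -0.1, "ty": 0, "tz": -0.4, "yaw": 0}, {"tx": -0.15, "ty": 0, "tz": -0.4, "yaw": 0}, {"tx": -0.15, "ty": 0, "tz": -0.4, "yaw": 0}]'

```text
clock: 5.73
position: [0.504, -0.1109, 0.0985]
eef_rot: [[-0.008, -0.211, -0.977], [0.001, -0.977, 0.211], [-1.0, 0.001, 0.008]]
contact_force: [-6.4, 2.6, -3.5]
width: 0.0334
```

```bash
python3 d.py
python3 - <<'E'
from h import *
s=snap("scene","s5"); crop(s,180,80,140,140,4,"s5c")
E
```

```text
t 5.73 pos [ 0.504  -0.1109  0.0985] F [-6.4  2.6 -3.5] T [ 0.53  1.41 -0.05] w 0.0334 zang 167.8 q [ 0.43 -1.8 ]
w -62.2 v -1.2 Gz 95.5 mm; Fw -6.8
```

View pics/s5c.png

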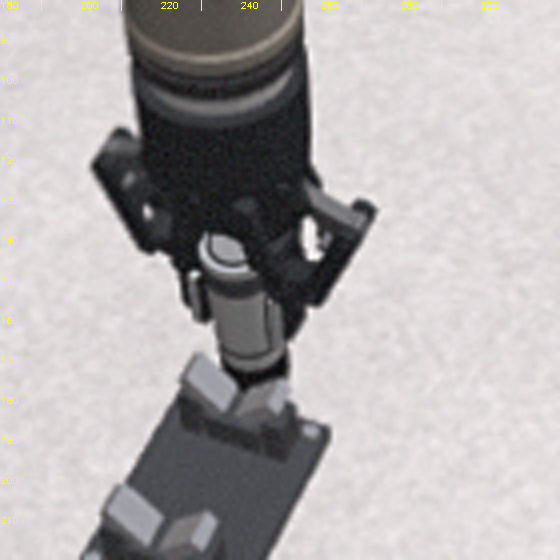

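The bottom has met the outer end of the near saddle at (244,175), and 6.8 N along the groove shows it pivoting. Continuing along the arc.

Call:
move_arm --plan '[{"tx": -0.1, "ty": -0.1, "tz": -0.5, "yaw": 0}, {"tx": -0.1, "ty": 0, "tz": -0.5, "yaw": 0}, {"tx": -0.1, "ty": 0, "tz": -0.5, "yaw": 0}, {"tx": 0, "ty": 0, "tz": -0.5, "yaw": 0}, {"tx": 0, "ty": 0, "tz": -0.5, "yaw": 0}]'

```text
clock: 6.2
position: [0.5288, -0.1152, 0.1015]
eef_rot: [[-0.007, -0.211, -0.977], [0.001, -0.977, 0.211], [-1.0, 0.001, 0.007]]
contact_force: [-4.8, 2.0, -1.9]
width: 0.0333
```

```bash
python3 d.py
python3 - <<'E'
from h import *
s=snap("scene","s6"); crop(s,180,80,140,140,4,"s6c")
E
```

```text
t 6.2 pos [ 0.5288 -0.1152  0.1015] F [-4.8  2.  -1.9] T [ 0.4   1.31 -0.04] w 0.0333 zang 167.81 q [ 0.42 -1.8 ]
w -37.0 v -0.1 Gz 98.5 mm; Fw -5.1
```

View pics/s6c.png

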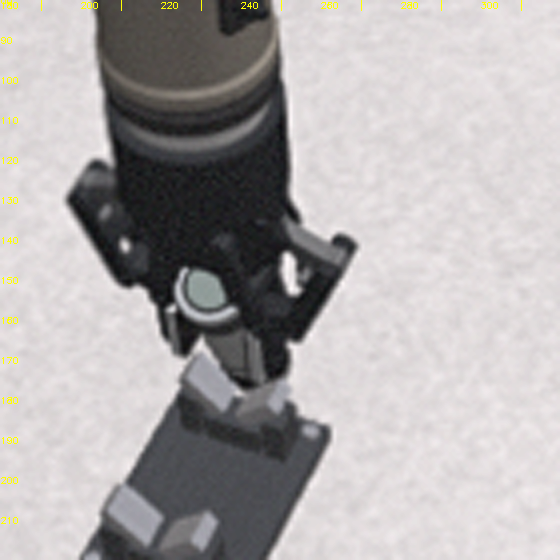

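The barrel is tilting as planned: the lens face now shows at (230,152), tilt about 30°. Continuing.

Call:
move_arm --plan '[{"tx": 0.1, "ty": 0, "tz": -0.5, "yaw": 0}, {"tx": 0.15, "ty": 0, "tz": -0.45, "yaw": 0}, {"tx": 0.2, "ty": 0, "tz": -0.45, "yaw": 0}, {"tx": 0.25, "ty": 0, "tz": -0.4, "yaw": 0}, {"tx": 0.3, "ty": 0, "tz": -0.4, "yaw": 0}]'

```text
clock: 6.67
position: [0.5556, -0.1208, 0.0935]
eef_rot: [[0.004, -0.211, -0.977], [-0.001, -0.977, 0.211], [-1.0, -0.0, -0.004]]
contact_force: [-0.1, -0.3, 2.0]
width: 0.033
```

```bash
python3 d.py
python3 - <<'E'
from h import *
s=snap("scene","s7"); crop(s,180,80,140,140,4,"s7c")
E
```

```text
t 6.67 pos [ 0.5556 -0.1208  0.0935] F [-0.1 -0.3  2. ] T [0.08 0.32 0.07] w 0.033 zang 167.82 q [ 0.41 -1.81]
w -9.7 v 0.1 Gz 90.5 mm; Fw -0.1
```

View pics/s7c.png

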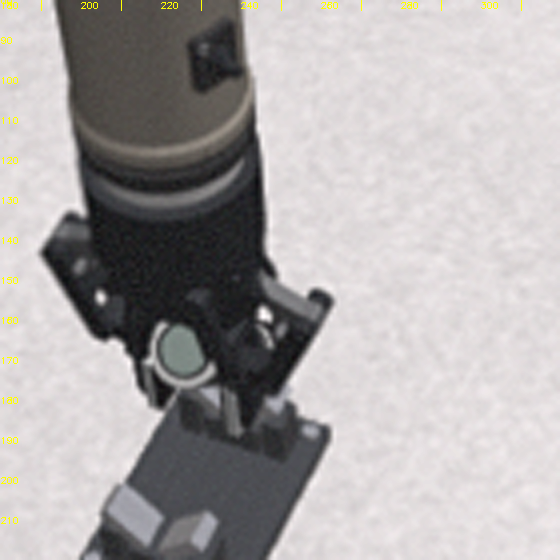

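The lens face is near (223,167) with the tilt about 55°. The barrel crosses over the near saddle with almost no force. Now mostly descending.

Call:
move_arm --plan '[{"tx": 0.4, "ty": 0, "tz": -0.2, "yaw": 0}, {"tx": 0.4, "ty": 0, "tz": -0.25, "yaw": 0}, {"tx": 0.4, "ty": 0, "tz": -0.25, "yaw": 0}, {"tx": 0.4, "ty": 0, "tz": -0.2, "yaw": 0}, {"tx": 0.3, "ty": 0, "tz": -0.2, "yaw": 0}]'

```text
clock: 7.13
position: [0.5646, -0.1228, 0.0733]
eef_rot: [[0.001, -0.211, -0.978], [-0.0, -0.978, 0.211], [-1.0, -0.0, -0.001]]
contact_force: [0.5, 1.4, 2.2]
width: 0.0329
```

```bash
python3 d.py
python3 - <<'E'
from h import *
s=snap("scene","s8"); crop(s,180,80,140,140,4,"s8c")
E
```

```text
t 7.13 pos [ 0.5646 -0.1228  0.0733] F [0.5 1.4 2.2] T [ 0.08  0.1  -0.06] w 0.0329 zang 167.82 q [ 0.4  -1.82]
w -0.5 v 0.1 Gz 70.3 mm; Fw 0.1
```

View pics/s8c.png

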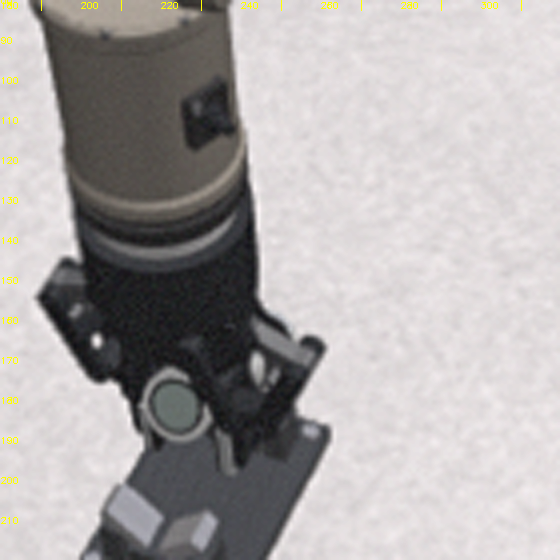

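The lens ring is now nearly face-on at (221.5,181). I'll work out its position in the cradle's mid-plane.

```bash
cat > lens.py <<'E'
from h import *
import sys
s=viewer.snapshot("scene") if False else __import__("pickle").load(open("scene0.pkl","rb"))
C=np.array([.565,-.123]);u=np.array([.977,-.213]);v=np.array([.213,.977])
for a in sys.argv[1:]:
    o,d=ray(s,[float(x) for x in a.split(",")]);d=d[0]
    k=-((o[:2]-C)@v)/(d[:2]@v);p=o+k*d
    print(a,"w %.1f z %.1f"%((p[:2]-C)@u*1e3,p[2]*1e3))
E
python3 lens.py 223.3,181 223.6,181
```

```text
223.3,181 w 13.1 z 103.4
223.6,181 w 12.1 z 102.1
```

```bash
python3 lens.py 237,141.5 232,152.5 226.3,168 223.5,181.2
python3 - <<'E'
from h import *
s=snap("scene","s9"); crop(s,195,155,70,70,9,"s9c")
s=snap("top","t9"); crop(s,270,190,110,110,6,"t9c")
E
```

```text
237,141.5 w -52.6 z 143.3
232,152.5 w -30.1 z 136.7
226.3,168 w -3.4 z 122.4
223.5,181.2 w 12.5 z 102.1
```

View pics/s9c.png

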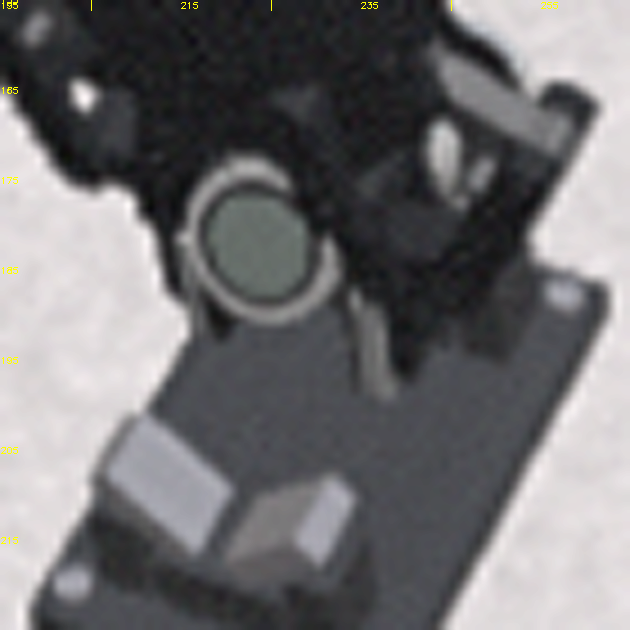

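View pics/t9c.png

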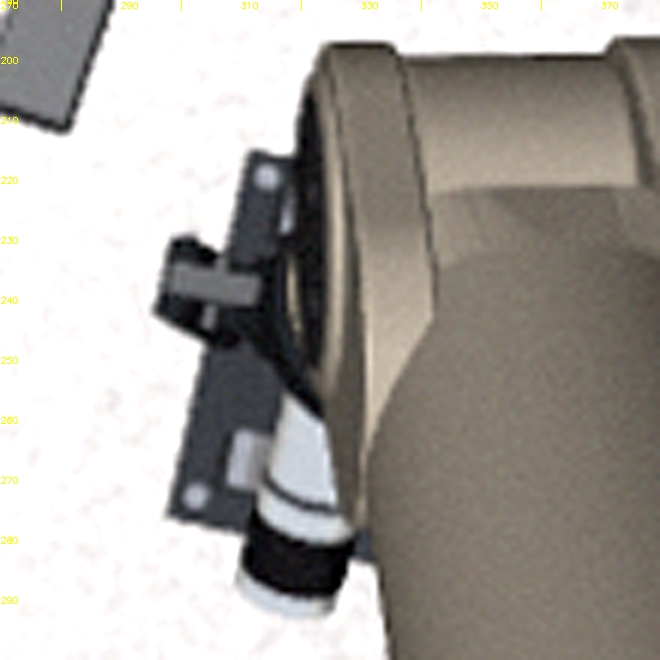

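Run:
```python
from h import *
C=np.array([.565,-.123]);u=np.array([.977,-.213]);v=np.array([.213,.977])
for n,pts in(("top",[[317,288],[321,275],[318,290]]),("scene",[[224.1,181.7]])):
    s=viewer.snapshot(n)
    print(n,s["position"],np.asarray(s["attitude"])[:,2])
    for q in pts:
        o,d=ray(s,q);d=d[0];k=-((o[:2]-C)@v)/(d[:2]@v);p=o+k*d
        print(q,"mid-plane w %.1f z %.1f"%((p[:2]-C)@u*1e3,p[2]*1e3), "ray slope v/w",d@np.r_[u,0],d@np.r_[v,0],d[2])
        for z in (30,40,50,60,90,100): 
            p=o+d*((z/1e3-o[2])/d[2]); print("   z",z,"w %.1f v %.1f"%((p[:2]-C)@u*1e3,(p[:2]-C)@v*1e3))
```

```text
top [ 0.47607459 -0.00785309  1.10166005] [-0.14371564  0.00948161  0.9895736 ]
[317, 288] mid-plane w -80.6 z 41.8 ray slope v/w 0.02890010400855107 -0.08789380778940442 -0.995710092987251
   z 30 w -80.3 v -1.0
   z 40 w -80.6 v -0.2
   z 50 w -80.9 v 0.7
   z 60 w -81.2 v 1.6
   z 90 w -82.0 v 4.3
   z 100 w -82.3 v 5.1
[321, 275] mid-plane w -55.1 z 64.7 ray slope v/w 0.05404399783073072 -0.08972982392024448 -0.9944982080022352
   z 30 w -53.2 v -3.1
   z 40 w -53.7 v -2.2
   z 50 w -54.3 v -1.3
   z 60 w -54.8 v -0.4
   z 90 w -56.4 v 2.3
   z 100 w -57.0 v 3.2
[318, 290] mid-plane w -84.8 z 72.6 ray slope v/w 0.025706931789690704 -0.09051480898733907 -0.9955628156146497
   z 30 w -83.7 v -3.9
   z 40 w -84.0 v -3.0
   z 50 w -84.3 v -2.1
   z 60 w -84.5 v -1.1
   z 90 w -85.3 v 1.6
   z 100 w -85.5 v 2.5
scene [1.09195502 0.07028861 0.82185142] [0.53156392 0.08834041 0.84239882]
[224.1, 181.7] mid-plane w 10.8 z 98.4 ray slope v/w -0.5085837595373195 -0.33081598022725023 -0.7948998660664568
   z 30 w -33.0 v -28.5
   z 40 w -26.6 v -24.3
   z 50 w -20.2 v -20.1
   z 60 w -13.8 v -16.0
   z 90 w 5.4 v -3.5
   z 100 w 11.8 v 0.7
```

```bash
cat > glass.py <<'E'
from h import *
import sys
def glass(tag,x=195,y=135,w=70,h=80):
    f=cv2.imread(f"pics/{tag}.png")[y:y+h,x:x+w].astype(int)
    m=((f[:,:,1]-f[:,:,2]>=6)&(f[:,:,1]>55)).astype(np.uint8)
    m=cv2.resize(m*255,None,fx=6,fy=6,interpolation=cv2.INTER_CUBIC)
    m=cv2.GaussianBlur(m,(0,0),4); m=(m>127).astype(np.uint8)
    c=max(cv2.findContours(m,0,1)[0],key=cv2.contourArea)
    e=cv2.fitEllipse(cv2.convexHull(c))
    return (np.array(e[0])+.5)/6-.5+[x,y],np.array(e[1])/6,e[2]
if __name__=="__main__":
    for t in sys.argv[1:]: print(t,glass(t))
E
python3 glass.py s6 s7 s8 s9
python3 - <<'E'
import cv2,numpy as np
f=cv2.imread("pics/s9.png"); print(f[181,218:232].tolist())
E
```

```text
s6 (array([230.84440867, 152.0289561 ]), array([ 7.58136876, 10.51542791]), 132.7032470703125)
s7 (array([224.99394226, 167.14558156]), array([ 9.68295987, 12.04561615]), 153.77642822265625)
[[53, 57, 53], [61, 63, 60], [58, 60, 56], [58, 61, 56], [60, 62, 58], [59, 60, 57], [57, 59, 56], [58, 60, 56], [61, 63, 59], [60, 62, 58], [58, 61, 56], [38, 38, 37], [28, 28, 30], [50, 49, 49]]Traceback (most recent call last):
  File "glass.py", line 12, in <module>
    for t in sys.argv[1:]: print(t,glass(t))
                                   ~~~~~^^^
  File "glass.py", line 8, in glass
    c=max(cv2.findContours(m,0,1)[0],key=cv2.contourArea)
ValueError: max() iterable argument is empty
```

```bash
cat > glass.py <<'E'
from h import *
import sys
def glass(tag,sx,sy,lo=48):
    g=cv2.imread(f"pics/{tag}.png",0); x,y=int(sx)-20,int(sy)-20
    g=cv2.resize(g[y:y+40,x:x+40],None,fx=8,fy=8,interpolation=cv2.INTER_CUBIC)
    m=(cv2.GaussianBlur(g,(0,0),3)>lo).astype(np.uint8)
    n,l=cv2.connectedComponents(m,connectivity=4); k=l[164,164]
    c=max(cv2.findContours((l==k).astype(np.uint8),0,1)[0],key=cv2.contourArea)
    e=cv2.fitEllipse(c); return (np.array(e[0])+.5)/8-.5+[x,y],np.array(e[1])/8,round(e[2]),round(e[1][0]/e[1][1],3)
if __name__=="__main__":
    for t in sys.argv[1:]:
        a=t.split(","); print(t,glass(a[0],float(a[1]),float(a[2])))
E
python3 glass.py s5,237,141 s6,232,152 s7,226,168 s9,224,181
```

```text
s5,237,141 (array([235.63173676, 143.88671684]), array([ 9.5072279 , 15.18524742]), 126, 0.626)
s6,232,152 (array([223.97238731, 160.20675468]), array([24.20477486, 28.10504723]), 61, 0.861)
s7,226,168 (array([218.62190819, 174.9683609 ]), array([26.64246941, 30.00073814]), 66, 0.888)
s9,224,181 (array([223.33543587, 181.72914886]), array([ 9.90521336, 11.49980259]), 143, 0.861)
```

```bash
python3 - <<'E'
from h import *
C=np.array([.565,-.123]);u=np.array([.977,-.213]);v=np.array([.213,.977])
s=viewer.snapshot("scene")
o,d=ray(s,[[236.7,198.9],[235.3,198],[219.4,192.5],[216.5,191]])
for q in d:
  for vv in(-.022,-.017,.017,.022):
    k=(vv-(o[:2]-C)@v)/(q[:2]@v);p=o+k*q
    print(vv,"w %.1f z %.1f"%((p[:2]-C)@u*1e3,p[2]*1e3),end=" | ")
  print()
E
python3 d.py
```

```text
-0.022 w -62.8 z -66.8 | -0.017 w -54.5 z -53.1 | 0.017 w 2.0 z 40.5 | 0.022 w 10.3 z 54.2 | 
-0.022 w -57.4 z -56.2 | -0.017 w -49.1 z -42.6 | 0.017 w 6.7 z 49.8 | 0.022 w 15.0 z 63.4 | 
-0.022 w -0.3 z 38.1 | -0.017 w 7.0 z 50.2 | 0.017 w 56.9 z 132.7 | 0.022 w 64.2 z 144.8 | 
-0.022 w 8.6 z 54.6 | -0.017 w 15.8 z 66.4 | 0.017 w 64.7 z 147.2 | 0.022 w 71.9 z 159.1 | 
t 7.43 pos [ 0.5638 -0.1227  0.0735] F [0.  0.5 0.3] T [ 0.04  0.03 -0.04] w 0.0326 zang 167.82 q [ 0.4  -1.82]
w -1.2 v 0.0 Gz 70.5 mm; Fw -0.1
```

The tilt is about 57°, but the barrel pivoted about the upper end of the pads, roughly 20 mm above the nominal grasp point. The lens centre is at about w +12 mm, z 100 mm, and the bottom end is at about w −80 mm, outside the near saddle. It's stable, so I'll finish levelling with that pivot in mind, then regrip at the middle.

Call:
move_arm --plan '[{"tx": 0.3, "ty": 0, "tz": -0.25, "yaw": 0}, {"tx": 0.35, "ty": 0, "tz": -0.25, "yaw": 0}, {"tx": 0.35, "ty": 0, "tz": -0.25, "yaw": 0}, {"tx": 0.3, "ty": 0, "tz": -0.2, "yaw": 0}, {"tx": 0.2, "ty": 0, "tz": -0.15, "yaw": 0}]'

```text
clock: 7.85
position: [0.5738, -0.125, 0.0575]
eef_rot: [[-0.003, -0.211, -0.977], [0.0, -0.977, 0.211], [-1.0, 0.0, 0.003]]
contact_force: [-2.0, 0.4, 0.2]
width: 0.0319
```

```bash
python3 d.py
python3 - <<'E'
from h import *
s=snap("scene","s10"); crop(s,195,155,70,70,6,"a")
s=snap("top","t10"); crop(s,290,220,60,80,6,"b")
a=cv2.imread("pics/a.png");b=cv2.imread("pics/b.png");a=cv2.copyMakeBorder(a,0,60,0,8,0)
cv2.imwrite("pics/c10.png",np.hstack([a,b]))
E
```

```text
t 7.85 pos [ 0.5738 -0.125   0.0575] F [-2.   0.4  0.2] T [ 0.22  0.57 -0.03] w 0.0319 zang 167.82 q [ 0.39 -1.83]
w 9.0 v -0.1 Gz 54.5 mm; Fw -2.0
```

View pics/c10.png

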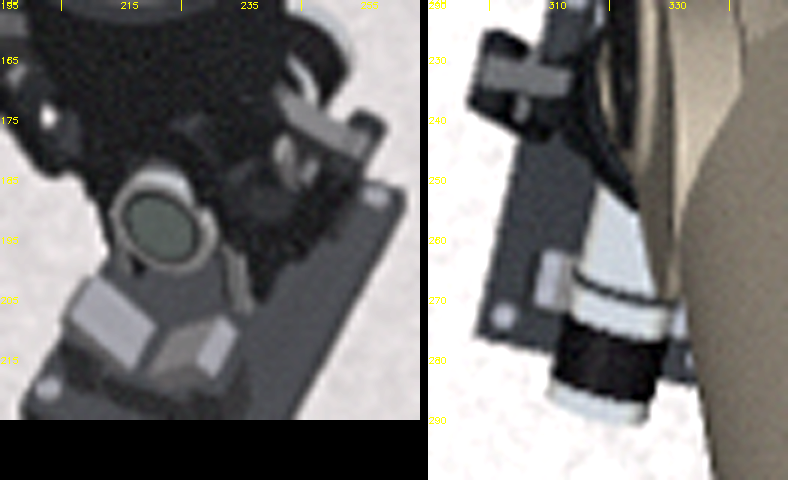

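```bash
python3 lens.py 221.8,191.7; python3 glass.py s10,222,192
python3 - <<'E'
from h import *
C=np.array([.565,-.123]);u=np.array([.977,-.213]);v=np.array([.213,.977])
s=viewer.snapshot("top")
for q in ([310.5,285.5],[326.5,290],[318.5,288]):
  o,d=ray(s,q)
  for z in(.05,.07):
    p=o+d[0]*((z-o[2])/d[0][2]);print(q,z,"w %.1f v %.1f"%((p[:2]-C)@u*1e3,(p[:2]-C)@v*1e3))
E
```

```text
221.8,191.7 w 23.7 z 83.4
s10,222,192 (array([221.3955822, 192.4338932]), array([ 6.78389263, 10.24942398]), 128, 0.662)
[310.5, 285.5] 0.05 w -79.0 v 14.3
[310.5, 285.5] 0.07 w -79.6 v 15.8
[326.5, 290] 0.05 w -80.5 v -18.4
[326.5, 290] 0.07 w -81.1 v -16.2
[318.5, 288] 0.05 w -80.2 v -2.2
[318.5, 288] 0.07 w -80.8 v -0.3
```

Lens centre is at w +24, z 83, with the tilt about 72°. The barrel is pinched near the top of the pads. I'll carry on forward and down until the lens end is over the far saddle, keeping the fingers short of that saddle.

Call:
move_arm --plan '[{"tx": 0.2, "ty": 0, "tz": -0.25, "yaw": 0}, {"tx": 0.25, "ty": 0, "tz": -0.25, "yaw": 0}, {"tx": 0.25, "ty": 0, "tz": -0.25, "yaw": 0}, {"tx": 0.25, "ty": 0, "tz": -0.25, "yaw": 0}, {"tx": 0.15, "ty": 0, "tz": -0.2, "yaw": 0}]'

```text
clock: 8.42
position: [0.5873, -0.1277, 0.0474]
eef_rot: [[0.001, -0.211, -0.977], [-0.0, -0.977, 0.211], [-1.0, -0.0, -0.001]]
contact_force: [-1.5, 0.1, 0.3]
width: 0.0306
```

```bash
python3 d.py
cat > look.py <<'E'
from h import *
import sys
n=sys.argv[1]
s=snap("scene","s"+n); crop(s,195,155,70,70,6,"a")
s=snap("top","t"+n); crop(s,290,220,60,80,6,"b")
a=cv2.imread("pics/a.png");b=cv2.imread("pics/b.png");a=cv2.copyMakeBorder(a,0,60,0,8,0)
cv2.imwrite(f"pics/c{n}.png",np.hstack([a,b]))
E
python3 look.py 11
```

```text
t 8.42 pos [ 0.5873 -0.1277  0.0474] F [-1.5  0.1  0.3] T [ 0.1   0.23 -0.06] w 0.0306 zang 167.82 q [ 0.38 -1.83]
w 22.8 v 0.1 Gz 44.4 mm; Fw -1.5
```

View pics/c11.png

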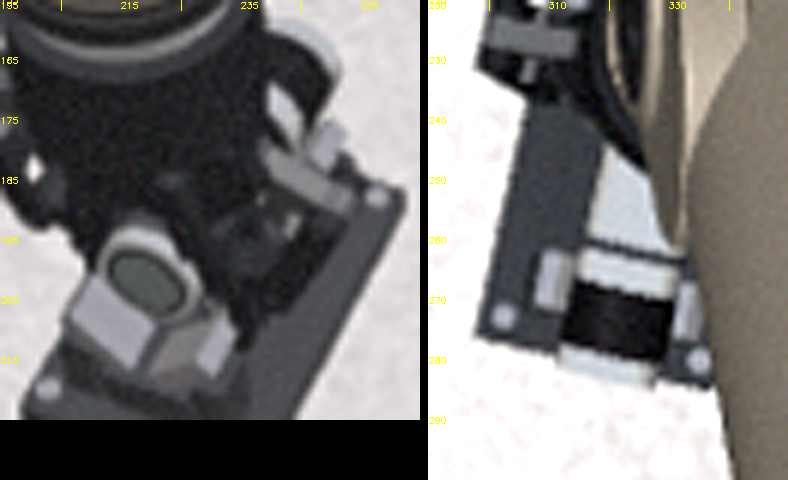

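```bash
python3 lens.py 219.3,201.2
python3 - <<'E'
from h import *
C=np.array([.565,-.123]);u=np.array([.977,-.213]);v=np.array([.213,.977])
s=viewer.snapshot("top")
for q in ([311.5,280.5],[327.5,284],[319.5,282.5]):
  o,d=ray(s,q)
  for z in(.05,.07):
    p=o+d[0]*((z-o[2])/d[0][2]);print(q,z,"w %.1f v %.1f"%((p[:2]-C)@u*1e3,(p[:2]-C)@v*1e3))
E
```

```text
219.3,201.2 w 37.2 z 70.4
[311.5, 280.5] 0.05 w -69.0 v 14.5
[311.5, 280.5] 0.07 w -69.8 v 16.0
[327.5, 284] 0.05 w -68.6 v -17.7
[327.5, 284] 0.07 w -69.4 v -15.6
[319.5, 282.5] 0.05 w -69.3 v -1.7
[319.5, 282.5] 0.07 w -70.1 v 0.1
```

The barrel is nearly level: the lens centre is at w +38, z 70 over the far saddle, and the bottom end sits in the near saddle, overhanging to about w −70. Lowering gently.

Call:
move_arm --plan '[{"tx": 0.15, "ty": 0, "tz": 0.05, "yaw": 0}, {"tx": 0.15, "ty": 0, "tz": 0, "yaw": 0}, {"tx": 0.15, "ty": 0, "tz": 0, "yaw": 0}, {"tx": 0.15, "ty": 0, "tz": 0, "yaw": 0}]'

```text
clock: 8.9
position: [0.5868, -0.1276, 0.042]
eef_rot: [[0.002, -0.211, -0.977], [-0.0, -0.977, 0.211], [-1.0, -0.0, -0.002]]
contact_force: [1.3, -1.4, 1.2]
width: 0.0305
```

```bash
python3 d.py; python3 look.py 12
```

```text
t 8.9 pos [ 0.5868 -0.1276  0.042 ] F [ 1.3 -1.4  1.2] T [-0.02 -0.22  0.05] w 0.0305 zang 167.82 q [ 0.38 -1.83]
w 22.2 v 0.2 Gz 39.0 mm; Fw 1.6
```

View pics/c12.png

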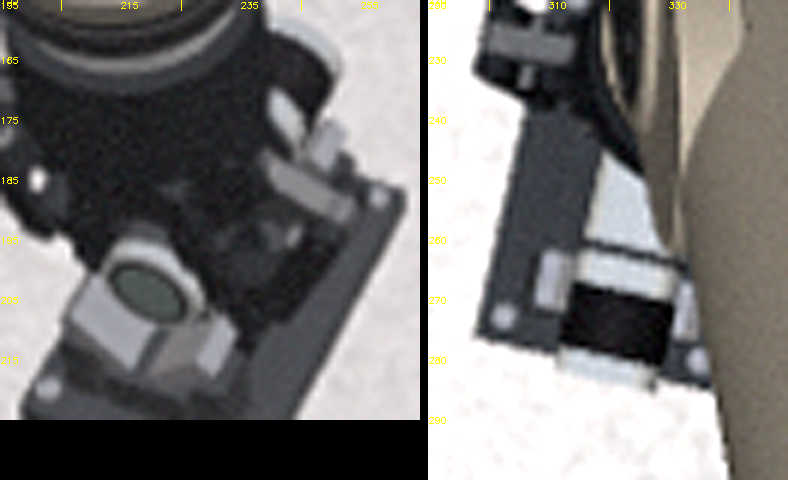

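Call:
move_arm --plan '[{"tx": 0.12, "ty": 0, "tz": 0, "yaw": 0}, {"tx": 0.12, "ty": 0, "tz": 0, "yaw": 0}, {"tx": 0, "ty": 0, "tz": 0, "yaw": 0}]'

```text
clock: 9.25
position: [0.5863, -0.1275, 0.0392]
eef_rot: [[0.001, -0.211, -0.978], [-0.0, -0.978, 0.211], [-1.0, -0.0, -0.001]]
contact_force: [1.4, -0.1, 0.1]
width: 0.0304
```

```bash
python3 d.py; python3 look.py 13; python3 lens.py 219.3,203 219.3,203.5 219.3,204
```

```text
t 9.25 pos [ 0.5863 -0.1275  0.0392] F [ 1.4 -0.1  0.1] T [-0.03 -0.25 -0.01] w 0.0304 zang 167.83 q [ 0.38 -1.83]
w 21.7 v 0.2 Gz 36.2 mm; Fw 1.3
219.3,203 w 38.3 z 65.8
219.3,203.5 w 38.6 z 64.6
219.3,204 w 38.9 z 63.3
```

View pics/c13.png

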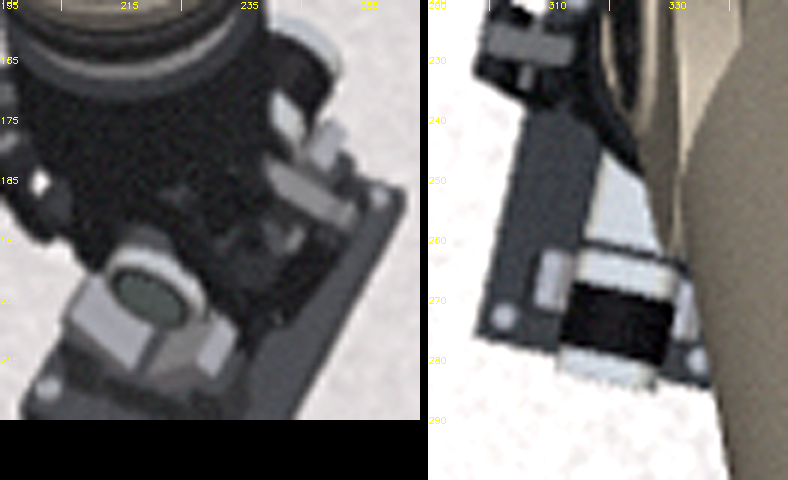

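Call:
move_arm --plan '[{"tx": 0.1, "ty": 0, "tz": 0, "yaw": 0}, {"tx": 0.1, "ty": 0, "tz": 0, "yaw": 0}, {"tx": 0, "ty": 0, "tz": 0, "yaw": 0}]'

```text
clock: 9.6
position: [0.5863, -0.1274, 0.0376]
eef_rot: [[0.0, -0.211, -0.978], [-0.0, -0.978, 0.211], [-1.0, 0.0, -0.001]]
contact_force: [0.9, 0.9, 2.8]
width: 0.0304
```

```bash
python3 d.py
python3 - <<'E'
from h import *
s=snap("scene","s14"); crop(s,200,170,60,60,10,"s14c")
E
```

```text
t 9.6 pos [ 0.5863 -0.1274  0.0376] F [0.9 0.9 2.8] T [ 0.08 -0.05  0.02] w 0.0304 zang 167.84 q [ 0.38 -1.83]
w 21.7 v 0.2 Gz 34.6 mm; Fw 0.7
```

View pics/s14c.png

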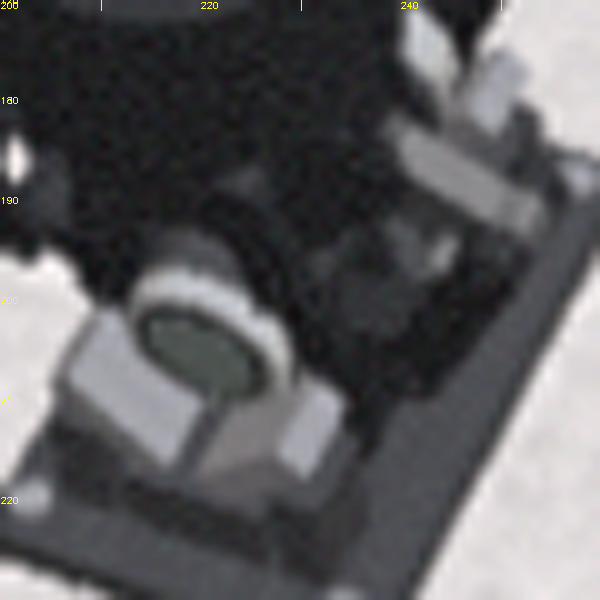

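The lens ring now sits in the far V, with the glass centre at (219.5,204.5), z about 62 mm. The upward force rose to 2.8 N, so it is touching both saddles. Opening carefully to regrip at the middle.

Call:
move_arm --plan '[{"tx": 0, "ty": 0, "tz": 0, "yaw": 0}, {"tx": 0, "ty": 0, "tz": 0, "yaw": 0}, {"tx": 0, "ty": 0, "tz": 0, "yaw": 0}, {"tx": 0, "ty": 0, "tz": 0, "yaw": 0}]' --grip 110

```text
clock: 9.98
position: [0.5853, -0.1276, 0.0367]
eef_rot: [[-0.001, -0.211, -0.977], [-0.0, -0.977, 0.211], [-1.0, 0.0, 0.001]]
contact_force: [0.1, 0.9, -0.0]
width: 0.0489
```

```bash
python3 d.py
python3 - <<'E'
from h import *
s=snap("scene","s15"); crop(s,200,170,60,60,10,"s15c")
E
python3 look.py 15
```

```text
t 9.98 pos [ 0.5853 -0.1276  0.0367] F [ 0.1  0.9 -0. ] T [-0.01  0.01 -0.01] w 0.0489 zang 167.82 q [ 0.38 -1.83]
w 20.9 v -0.1 Gz 33.7 mm; Fw -0.1
```

View pics/c15.png

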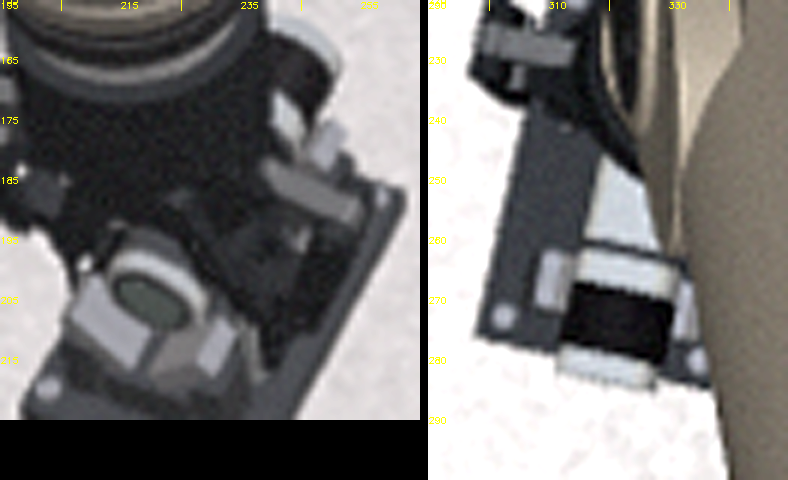

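The barrel stays put in both Vs after release. Next: raise the fingers to axis height, then shift back along it to its middle at about w −15.

Call:
move_arm --plan '[{"tx": -0.8, "ty": 0, "tz": 0, "yaw": 0}, {"tx": -0.9, "ty": 0, "tz": 0.4, "yaw": 0}, {"tx": -0.8, "ty": 0, "tz": 1, "yaw": 0}, {"tx": 0, "ty": 0, "tz": 1.2, "yaw": 0}, {"tx": 0, "ty": 0, "tz": 1, "yaw": 0}]' --grip 70

```text
clock: 10.55
position: [0.5507, -0.1198, 0.0637]
eef_rot: [[0.002, -0.211, -0.977], [-0.001, -0.978, 0.211], [-1.0, 0.0, -0.002]]
contact_force: [-0.3, -0.2, 0.5]
width: 0.0618
```

Call:
move_arm --plan '[{"tx": 0, "ty": 0, "tz": 0, "yaw": 0}, {"tx": 0, "ty": 0, "tz": 0, "yaw": 0}]'

```text
clock: 10.72
position: [0.5505, -0.1199, 0.0626]
eef_rot: [[0.0, -0.211, -0.978], [-0.0, -0.978, 0.211], [-1.0, 0.0, -0.0]]
contact_force: [1.1, -1.4, 1.0]
width: 0.0617
```

```bash
python3 d.py
python3 - <<'E'
from h import *
s=snap("scene","s16"); crop(s,190,145,90,90,6,"a")
s=snap("top","t16"); crop(s,290,200,60,90,6,"b")
a=cv2.imread("pics/a.png");b=cv2.imread("pics/b.png")
cv2.imwrite("pics/c16.png",cv2.resize(np.hstack([a,b]),None,fx=.88,fy=.88))
E
```

```text
t 10.72 pos [ 0.5505 -0.1199  0.0626] F [ 1.1 -1.4  1. ] T [-0.05 -0.05  0.01] w 0.0617 zang 167.83 q [ 0.4  -1.83]
w -14.8 v -0.1 Gz 59.6 mm; Fw 1.4
```

View pics/c16.png

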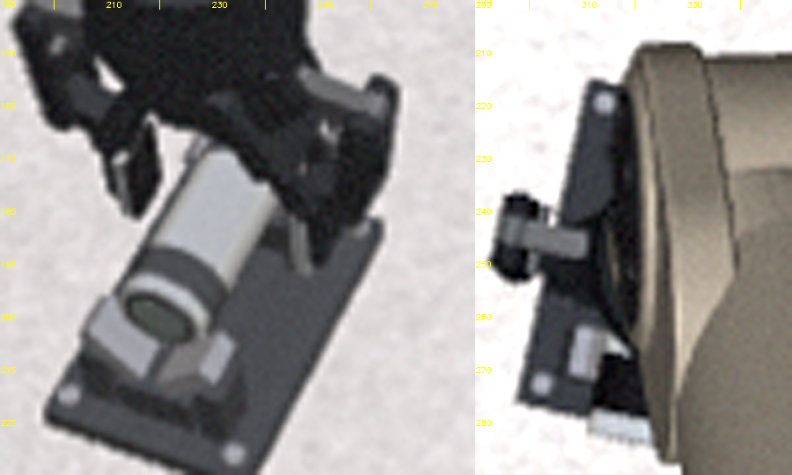

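The barrel lies in both Vs with clear finger gaps on each side. The glass is at about (220.3,204.8), and I'll measure the lens end.

```bash
python3 glass.py s16,220,204; python3 lens.py 220.3,204.8 219.9,204.4
python3 - <<'E'
from h import *
C=np.array([.565,-.123]);u=np.array([.977,-.213]);v=np.array([.213,.977])
g=lambda s,q,z:[((p[:2]-C)@u*1e3,(p[:2]-C)@v*1e3) for p in plane(s,q,z)]
s=viewer.snapshot("scene");print("lens px at z60",np.round(g(s,[[220.3,204.8],[219.9,204.6]],.060),1))
s=viewer.snapshot("top");crop(s,300,255,50,40,14,"t17c")
E
```

```text
s16,220,204 (array([222.80743027, 209.57348633]), array([31.31863594, 43.06864548]), 62, 0.727)
220.3,204.8 w 36.1 z 56.8
219.9,204.4 w 37.1 z 59.6
lens px at z60 [[37.9  1.3]
 [37.8  0.4]]
```

View pics/t17c.png

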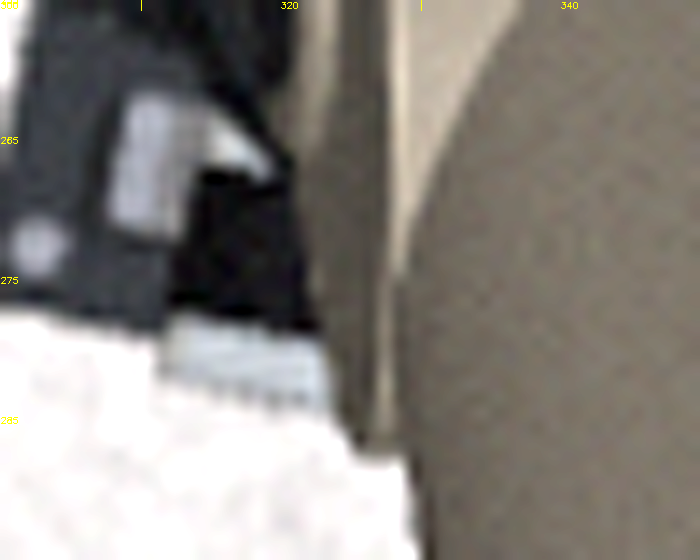

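Run:
```python
from h import *
C=np.array([.565,-.123]);u=np.array([.977,-.213]);v=np.array([.213,.977])
g=lambda s,q,z:np.round([((p[:2]-C)@u*1e3,(p[:2]-C)@v*1e3) for p in plane(s,q,z)],1)
s=viewer.snapshot("top")
f=lambda x,y:[x/14+300-.46,y/14+255-.46]
print("end z60",g(s,[f(160,375)],.06),"end z77",g(s,[f(320,405)],.074))
print("saddle A outer z58",g(s,[f(110,222),f(150,232)],.058),"inner",g(s,[f(130,95)],.058))
import pickle
t=pickle.load(open("top0.pkl","rb"));h=lambda x,y:[x/6+285-.4,y/6+205-.4]
# saddle A (bottom) and B tops in the ctop picture: outer flat strips
print("A outer",g(t,[h(136,398),h(302,430)],.058),"A inner",g(t,[h(150,340),h(312,375)],.058))
print("B outer",g(t,[h(207,88),h(358,118)],.058),"B inner",g(t,[h(192,143),h(352,178)],.058))
```

```text
end z60 [[-71.2  15.9]] end z77 [[-70.8  -5.4]]
saddle A outer z58 [[-52.   27.3]
 [-52.1  21.6]] inner [[-34.1  28.5]]
A outer [[-53.1  27.3]
 [-50.9 -27.8]] A inner [[-33.6  27.1]
 [-32.7 -27.1]]
B outer [[ 51.6  27.1]
 [ 53.4 -23.8]] B inner [[ 32.7  27.9]
 [ 33.5 -26.1]]
```

The ends are at w −71 and +38, so the middle is at −16.5 mm. The saddle edges measure −52/−34 and about +52.5/+33, which confirms my cradle frame. Shifting 1.5 mm and gripping at the middle.

Call:
move_arm --plan '[{"tx": 0, "ty": 0, "tz": 0.15, "yaw": 0}, {"tx": 0, "ty": 0, "tz": 0, "yaw": 0}, {"tx": 0, "ty": 0, "tz": 0, "yaw": 0}, {"tx": 0, "ty": 0, "tz": 0, "yaw": 0}, {"tx": 0, "ty": 0, "tz": 0, "yaw": 0}]' --grip 220 --newtons 40

```text
clock: 11.38
position: [0.5493, -0.1194, 0.0622]
eef_rot: [[-0.0, -0.211, -0.978], [0.0, -0.978, 0.211], [-1.0, -0.0, 0.0]]
contact_force: [-0.7, 0.5, 1.4]
width: 0.0332
```

```bash
python3 d.py
```

```text
t 11.38 pos [ 0.5493 -0.1194  0.0622] F [-0.7  0.5  1.4] T [0.1  0.1  0.08] w 0.0332 zang 167.83 q [ 0.4  -1.83]
w -16.1 v 0.1 Gz 59.2 mm; Fw -0.8
```

Call:
move_arm --plan '[{"tx": -0.3, "ty": 0, "tz": 0, "yaw": 0}, {"tx": -0.2, "ty": 0, "tz": 0, "yaw": 0}, {"tx": 0, "ty": 0, "tz": -0.6, "yaw": 0}, {"tx": 0, "ty": 0, "tz": -0.6, "yaw": 0}, {"tx": 0, "ty": 0, "tz": -0.45, "yaw": 0}]'

```text
clock: 11.8
position: [0.5666, -0.1234, 0.0673]
eef_rot: [[0.001, -0.211, -0.977], [-0.0, -0.977, 0.211], [-1.0, -0.0, -0.001]]
contact_force: [0.0, -0.2, -0.8]
width: 0.0331
```

Call:
move_arm --plan '[{"tx": 0, "ty": 0, "tz": 0, "yaw": 0}, {"tx": 0, "ty": 0, "tz": 0, "yaw": 0}]'

```text
clock: 11.97
position: [0.5658, -0.1231, 0.067]
eef_rot: [[-0.0, -0.211, -0.977], [0.0, -0.977, 0.211], [-1.0, -0.0, 0.0]]
contact_force: [-0.2, -0.7, -1.7]
width: 0.0327
```

```bash
python3 d.py
python3 - <<'E'
from h import *
s=snap("scene","s18"); crop(s,190,145,90,90,6,"a")
s=snap("top","t18"); crop(s,290,200,60,90,6,"b")
a=cv2.imread("pics/a.png");b=cv2.imread("pics/b.png")
cv2.imwrite("pics/c18.png",cv2.resize(np.hstack([a,b]),None,fx=.88,fy=.88))
E
```

```text
t 11.97 pos [ 0.5658 -0.1231  0.067 ] F [-0.2 -0.7 -1.7] T [-0.    0.04 -0.  ] w 0.0327 zang 167.82 q [ 0.39 -1.82]
w 0.8 v 0.1 Gz 64.0 mm; Fw -0.1
```

View pics/c18.png

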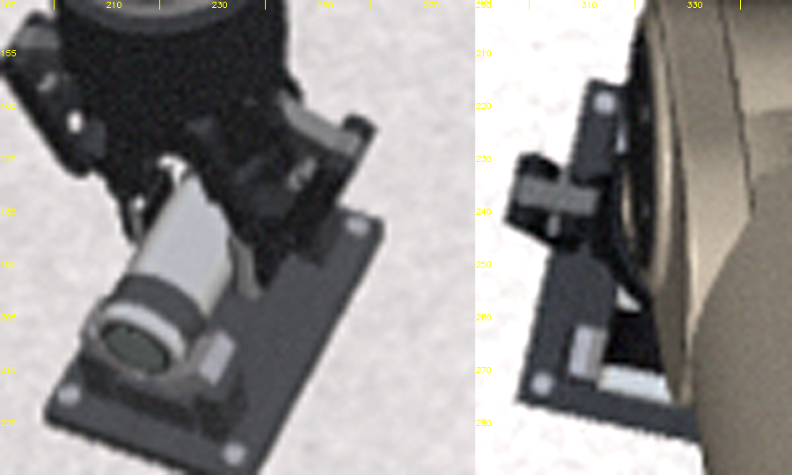

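Call:
move_arm --plan '[{"tx": 0.15, "ty": 0, "tz": 0.05, "yaw": 0}, {"tx": 0.15, "ty": 0, "tz": 0, "yaw": 0}, {"tx": 0.1, "ty": 0, "tz": 0, "yaw": 0}, {"tx": 0, "ty": 0, "tz": 0, "yaw": 0}]'

```text
clock: 12.4
position: [0.5646, -0.1229, 0.0629]
eef_rot: [[-0.001, -0.211, -0.978], [0.0, -0.978, 0.211], [-1.0, 0.0, 0.001]]
contact_force: [-0.5, -0.3, -1.9]
width: 0.033
```

```bash
python3 d.py
```

```text
t 12.4 pos [ 0.5646 -0.1229  0.0629] F [-0.5 -0.3 -1.9] T [ 0.01  0.   -0.02] w 0.033 zang 167.83 q [ 0.39 -1.82]
w -0.4 v 0.0 Gz 59.9 mm; Fw -0.4
```

Call:
move_arm --plan '[{"tx": 0.05, "ty": 0, "tz": 0, "yaw": 0}, {"tx": 0.05, "ty": 0, "tz": 0, "yaw": 0}, {"tx": 0, "ty": 0, "tz": 0, "yaw": 0}]' --newtons 60

```text
clock: 12.65
position: [0.5651, -0.1228, 0.0624]
eef_rot: [[0.0, -0.211, -0.978], [-0.0, -0.978, 0.211], [-1.0, 0.0, -0.0]]
contact_force: [-0.5, 0.0, -1.0]
width: 0.0327
```

```bash
python3 d.py
python3 - <<'E'
from h import *
s=snap("scene","s19"); crop(s,200,180,50,50,10,"a")
s=snap("top","t19"); crop(s,300,255,28,50,10,"b")
a=cv2.imread("pics/a.png");b=cv2.imread("pics/b.png")
cv2.imwrite("pics/c19.png",np.hstack([a,b]))
E
```

```text
t 12.65 pos [ 0.5651 -0.1228  0.0624] F [-0.5  0.  -1. ] T [ 0.02  0.01 -0.01] w 0.0327 zang 167.83 q [ 0.39 -1.82]
w 0.0 v 0.2 Gz 59.4 mm; Fw -0.5
```

View pics/c19.png

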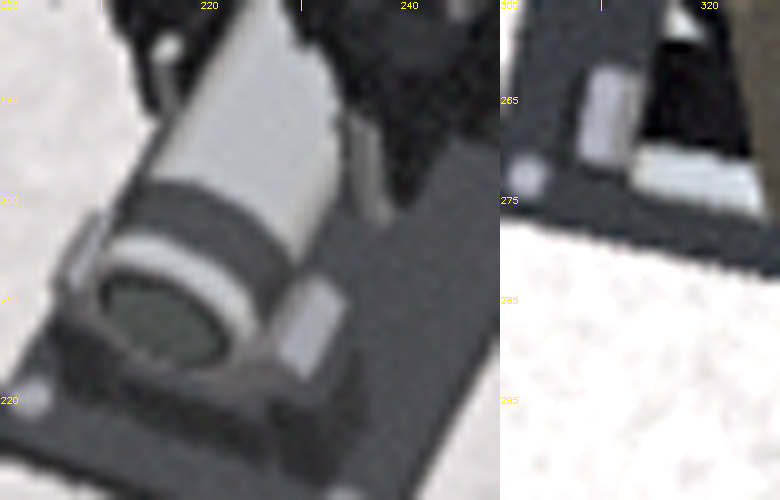

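The lens end sits just beyond the far saddle (glass centre at (216,211.6)), and the other end just passes the near saddle. Checking the centring numerically.

```bash
python3 lens.py 216.1,211.6
python3 - <<'E'
from h import *
C=np.array([.565,-.123]);u=np.array([.977,-.213]);v=np.array([.213,.977])
g=lambda s,q,z:np.round([((p[:2]-C)@u*1e3,(p[:2]-C)@v*1e3) for p in plane(s,q,z)],1)
s=viewer.snapshot("top")
f=lambda x,y:[x/10+300-.45,y/10+255-.45]
print("end",g(s,[f(133,186)],.06),g(s,[f(262,214)],.075),"saddle A outer",g(s,[f(83,157),f(120,167)],.058))
s=viewer.snapshot("scene");print("lens z60",g(s,[[216.1,211.6]],.06))
f=lambda x,y:[x/10+200-.45,y/10+180-.45]
print("saddle B outer top corner",g(s,[f(55,285),f(303,378)],.058))
E
```

```text
216.1,211.6 w 53.6 z 58.0
end [[-54.9  15.9]] [[-55.3  -8.4]] saddle A outer [[-51.5  26.5]
 [-51.8  19. ]]
lens z60 [[54.7  0.8]]
saddle B outer top corner [[ 54.4 -22.9]
 [ 55.3  29.4]]
```

Centred within about 0.5 mm: the ends are at −55.1 and +54.7. Now pressing gradually.

Call:
move_arm --plan '[{"tx": 0.05, "ty": 0, "tz": 0, "yaw": 0}, {"tx": 0.05, "ty": 0, "tz": 0, "yaw": 0}, {"tx": 0, "ty": 0, "tz": 0, "yaw": 0}, {"tx": 0, "ty": 0, "tz": 0, "yaw": 0}]'

```text
clock: 13.18
position: [0.5651, -0.1229, 0.0623]
eef_rot: [[0.0, -0.211, -0.978], [-0.0, -0.978, 0.211], [-1.0, 0.0, -0.0]]
contact_force: [-3.6, 0.8, 6.8]
width: 0.0322
```

```bash
python3 d.py
```

```text
t 13.18 pos [ 0.5651 -0.1229  0.0623] F [-3.6  0.8  6.8] T [0.16 0.59 0.02] w 0.0322 zang 167.82 q [ 0.39 -1.83]
w 0.1 v 0.2 Gz 59.3 mm; Fw -3.7
```

Call:
move_arm --plan '[{"tx": 0, "ty": 0, "tz": 0.04, "yaw": 0}, {"tx": 0.03, "ty": 0, "tz": 0, "yaw": 0}, {"tx": 0, "ty": 0, "tz": 0, "yaw": 0}, {"tx": 0, "ty": 0, "tz": 0, "yaw": 0}]'

```text
clock: 13.52
position: [0.5651, -0.1228, 0.0622]
eef_rot: [[0.001, -0.211, -0.978], [-0.001, -0.978, 0.211], [-1.0, 0.0, -0.001]]
contact_force: [-2.1, 0.4, 7.8]
width: 0.0328
```

```bash
python3 d.py
```

```text
t 13.52 pos [ 0.5651 -0.1228  0.0622] F [-2.1  0.4  7.8] T [0.15 0.55 0.05] w 0.0328 zang 167.82 q [ 0.39 -1.83]
w 0.0 v 0.2 Gz 59.2 mm; Fw -2.1
```

Call:
move_arm --plan '[{"tx": 0.02, "ty": 0, "tz": 0.04, "yaw": 0}, {"tx": 0.01, "ty": 0, "tz": 0, "yaw": 0}, {"tx": 0, "ty": 0, "tz": 0, "yaw": 0}, {"tx": 0, "ty": 0, "tz": 0, "yaw": 0}, {"tx": 0, "ty": 0, "tz": 0, "yaw": 0}]'

```text
clock: 13.93
position: [0.5651, -0.1228, 0.0622]
eef_rot: [[0.002, -0.211, -0.977], [-0.001, -0.978, 0.211], [-1.0, 0.0, -0.002]]
contact_force: [-3.0, 0.7, 9.1]
width: 0.0327
```

```bash
python3 d.py
```

```text
t 13.93 pos [ 0.5651 -0.1228  0.0622] F [-3.   0.7  9.1] T [0.17 0.49 0.  ] w 0.0327 zang 167.82 q [ 0.39 -1.83]
w 0.0 v 0.2 Gz 59.2 mm; Fw -3.1
```

Call:
move_arm --plan '[{"tx": 0.01, "ty": 0, "tz": 0.05, "yaw": 0}, {"tx": 0, "ty": 0, "tz": 0.05, "yaw": 0}, {"tx": 0, "ty": 0, "tz": 0, "yaw": 0}, {"tx": 0, "ty": 0, "tz": 0, "yaw": 0}, {"tx": 0, "ty": 0, "tz": 0, "yaw": 0}]'

```text
clock: 14.35
position: [0.565, -0.1228, 0.0622]
eef_rot: [[0.004, -0.211, -0.977], [-0.001, -0.977, 0.211], [-1.0, 0.0, -0.004]]
contact_force: [-0.8, -0.8, 7.0]
width: 0.0327
```

```bash
python3 d.py
python3 - <<'E'
from h import *
s=snap("scene","s20"); crop(s,200,180,50,50,10,"a")
s=snap("top","t20"); crop(s,300,255,28,50,10,"b")
a=cv2.imread("pics/a.png");b=cv2.imread("pics/b.png")
cv2.imwrite("pics/c20.png",np.hstack([a,b]))
E
python3 d.py
```

```text
t 14.35 pos [ 0.565  -0.1228  0.0622] F [-0.8 -0.8  7. ] T [0.02 0.14 0.02] w 0.0327 zang 167.82 q [ 0.39 -1.83]
w 0.0 v 0.2 Gz 59.2 mm; Fw -0.6
t 14.45 pos [ 0.565  -0.1228  0.0622] F [-0.5 -0.1  7.5] T [0.09 0.15 0.03] w 0.0325 zang 167.82 q [ 0.39 -1.83]
w -0.0 v 0.2 Gz 59.2 mm; Fw -0.5
```

View pics/c20.png

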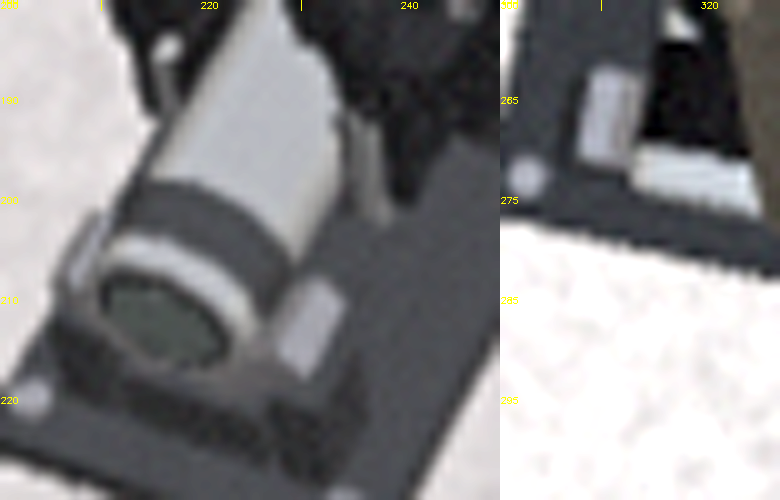

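View pics/s20.png

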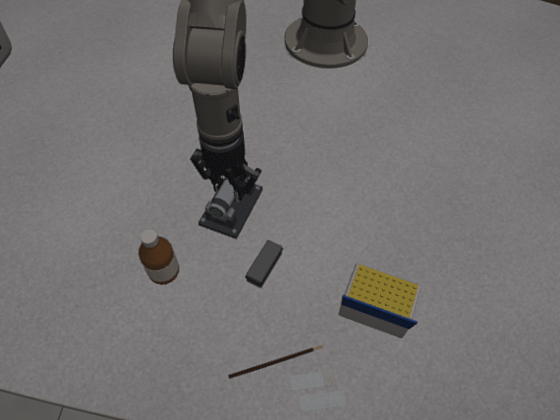

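The barrel is seated and unchanged, with the glass at (216,211.6). The bottle, slide box and tip box are where they stood. Side force is now near zero and downward force is 7.2 N, so I'll add a little press.

Call:
move_arm --plan '[{"tx": 0.03, "ty": 0, "tz": 0, "yaw": 0}, {"tx": 0, "ty": 0, "tz": 0, "yaw": 0}, {"tx": 0, "ty": 0, "tz": 0, "yaw": 0}, {"tx": 0, "ty": 0, "tz": 0, "yaw": 0}]'

```text
clock: 14.78
position: [0.565, -0.1229, 0.0622]
eef_rot: [[0.004, -0.211, -0.977], [-0.001, -0.977, 0.211], [-1.0, 0.0, -0.004]]
contact_force: [-1.4, 1.1, 8.4]
width: 0.0321
```

```bash
python3 d.py
```

```text
t 14.78 pos [ 0.565  -0.1229  0.0622] F [-1.4  1.1  8.4] T [0.01 0.28 0.04] w 0.0321 zang 167.82 q [ 0.39 -1.83]
w 0.0 v 0.1 Gz 59.2 mm; Fw -1.6
```

Call:
move_arm --plan '[{"tx": 0.02, "ty": 0, "tz": 0.02, "yaw": 0}, {"tx": 0, "ty": 0, "tz": 0, "yaw": 0}, {"tx": 0, "ty": 0, "tz": 0, "yaw": 0}, {"tx": 0, "ty": 0, "tz": 0, "yaw": 0}]'

```text
clock: 15.12
position: [0.565, -0.1228, 0.0622]
eef_rot: [[0.004, -0.211, -0.977], [-0.001, -0.977, 0.211], [-1.0, 0.0, -0.004]]
contact_force: [-0.1, 0.2, 10.1]
width: 0.0321
```

```bash
python3 d.py
```

```text
t 15.12 pos [ 0.565  -0.1228  0.0622] F [-0.1  0.2 10.1] T [0.09 0.33 0.03] w 0.0321 zang 167.82 q [ 0.39 -1.83]
w -0.0 v 0.2 Gz 59.2 mm; Fw -0.1
```

Call:
move_arm --plan '[{"tx": 0, "ty": 0, "tz": 0, "yaw": 0}, {"tx": 0, "ty": 0, "tz": 0, "yaw": 0}]'

```text
clock: 15.28
position: [0.565, -0.1228, 0.0622]
eef_rot: [[0.004, -0.211, -0.977], [-0.001, -0.977, 0.211], [-1.0, 0.0, -0.004]]
contact_force: [-1.2, -0.3, 9.5]
width: 0.0325
```

Call:
move_arm --plan '[{"tx": 0, "ty": 0, "tz": 0, "yaw": 0}, {"tx": 0, "ty": 0, "tz": 0, "yaw": 0}]'

```text
clock: 15.45
position: [0.5651, -0.1228, 0.0622]
eef_rot: [[0.004, -0.211, -0.977], [-0.001, -0.977, 0.211], [-1.0, 0.0, -0.004]]
contact_force: [-0.9, 0.2, 10.1]
width: 0.0321
```

The press holds steady at about 10 N downward with side forces around 1 N. I've checked centring and seating, so I'm handing in.

```bash
python3 -c "
from plant import robot
print(robot.job_done())"; python3 d.py
```

```text
the job is handed in; nothing more can be done
None
the job is handed in; nothing more can be done
```

The barrel is lying in the V-cradle, held in the gripper at mid-length and pressed down with about 10 N. I handed the job in at about 15.5 s of robot time, without letting go.

**How it went:**
- **First try:** I gripped the barrel upright and tried to pivot it down on the bench. It slid about 26 mm on its base instead of tilting.
- **Tilting:** I carried it to the cradle and rolled it over the outer end of the near saddle. It turned about the top of the pads, not the nominal grasp point, so it first came to rest about 16 mm off-centre.
- **Seating:** I released it in the groove, gripped it again at its middle (60 N by the end) and lifted it about 5 mm. I then moved it about 16 mm along the groove, set it down and pressed in small steps.

**Last checks:**
- **Centring:** the barrel ends measured −55.1 mm and +54.7 mm from the cradle centre, so it is centred to within about 0.5 mm. I took this just before pressing, and a picture during the press looked the same.
- **Press force:** the last three readings were 10.1, 9.5 and 10.1 N, with about 1 N or less sideways. The highest contact force I read at any point was about 10 N, but I only read it at the end of each move.
- **Bystanders:** the tip box, bottle and slide box look unmoved in the last full picture.

**Didn't quite agree:**
- The finger opening read about 32–33 mm on the 34 mm barrel.
- The seat height was judged from pictures and contact force only. The lens centre came out at 58 mm against the nominal 60 mm, within what the camera can resolve.

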